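Clamp a front panel in the drilling fixture

TASK

The power supply's front panel is laid in the drilling fixture, ready for clamping. With the back of a finger swing the clamp strap over the panel until it meets its stop pin, leaving the cam lever standing up meanwhile, then push the cam lever fully down with a fingertip so that the foot clamps the panel. Nothing is to be picked up: do not shift the panel or the tools lying about.

Things in the scene. Friction and masses are not known exactly. Their poses are not given: they have to be found in the camera images.
- fixture: drilling fixture, bolted down: aluminium plate 220 (x) x 270 (y) x 12 mm, origin at the middle of its underside, on the table, z up. On it lies a brown spoil board 190 x 115 mm (top 24 mm above the table, centre at y = -45 mm) with three short locating dowels (tops 36 mm above the table); near its +y edge stands the clamp post. Its own loose tools lie around it.
- clamp_post (a point): point on the vertical axis of the clamp post, at the post's top, 40 mm above the table (fixture x = 0, y = +85 mm); post 34 mm thick. The strap swings about this axis. Its axes are the fixture's.
- strap (a joint): swing of the clamp strap about the post, rad. 0: parked, the strap's nose points along the fixture's +x turned 10 degrees towards +y. It grows clockwise seen from above, up to 1.745, where the strap points along the fixture's -y, across the panel, and meets its stop (an upright 8 mm steel pin, top 52 mm above the table, 36 mm from the post axis on the strap's far side). Stays where it is left; takes about 1.5 N at 100 mm from the axis.
- strap_nose (a point): point on top of the strap 105 mm from the post axis, where the foot's screw passes through; x axis points outwards along the strap. The strap is a flat steel bar 26 mm wide and 12 mm thick, reaching 131 mm out from the axis and 28 mm behind it; with the lever upright its underside is 46 mm and its top 58 mm above the table. A nut and screw end (8 mm thick) stand up to 22 mm above this point.
- clamp_foot: rubber foot, 18 mm across, under the strap 105 mm from the post axis; sprung. Its underside is 30.5 mm above the table with the lever upright (2.5 mm over the panel). Folding the lever lowers strap and foot evenly, 5 mm in all, and the foot then presses on the panel with about 14 N. The body's origin is on the post axis, not at the foot.
- cam_lever (a joint): angle of the cam lever, rad. 0: upright; it grows as the lever folds over to the tail side, away from the strap's nose, to 1.45 fully down (then lying nearly level, rising 7 degrees to its tip, pointing opposite to the nose). It turns with the strap, in the strap's vertical plane. Stiff: stays where it is left; takes about 4 N at 55 mm from its pin, a little more as the foot meets the panel.
- lever_pivot (a point): centre of the lever's cross pin, on the post axis, 72 mm above the table; x axis points along the strap to its nose
- lever_tip (a point): middle of the free end of the lever, 78 mm from the pin. The handle is a flat black bar 18 mm wide (22 at the end) and 9 mm thick (11 at the end), its broad faces towards and away from the strap's nose; upright it reaches 150 mm above the table, straight over the post, so keep a wide hand clear of it while swinging the strap
- panel: loose aluminium front panel 150 (x) x 90 (y) x 4 mm with a window and three holes, lying on the spoil board beside the dowels, its top 28 mm above the table; origin at the middle of its underside
- knob: loose black instrument knob, 26 mm across, 18 mm high, standing on the fixture's plate; origin under its centre
- punch: loose steel centre punch, 90 mm long, 11 mm square, lying on the plate beyond the panel from the post; origin under its middle
- caliper: loose slide caliper, 200 x 75 mm, 12 mm high, lying on the table beside the plate, next to the post
- screwdriver: loose screwdriver, about 200 mm, yellow handle, lying on the table
- oil_bottle: loose white bottle, 48 mm across, 125 mm high, standing on the table; origin under its centre
- screw_box: loose clear compartment box of screws, 130 x 180 mm, 36 mm high; origin under its centre
- circuit_board: loose red circuit board, 60 x 90 mm, up to 15 mm high
- tape_roll: loose roll of tape, 84 mm across, 19 mm high; origin under its centre
Mind the look-alikes: they are no part of the job. Of the things like the panel, leave any that is brown, pink or purple; of the rest the smaller one is meant.

How it is judged:
By the outcome, as a careful person would: the job done as asked, in the order asked, and still so for the second after the job is handed in, with the robot touching nothing.
It also fails if it takes over 45 s, if anything falls off the work surface, if the arm or the gripper's body presses on something with over 40 N, if the wrist force passes 120 N, or if a joint passes its speed limit or range.

ROBOT

A 6-joint arm with a two-finger parallel gripper is mounted at the origin on the work surface. World frame = base frame: x ahead of the robot, y to its left, z up, the work surface at z = 0. Lengths are in mm, angles in degrees, forces in N, time in s.
With the tool pointing down it reaches from about 300 to 850 mm from the base axis. Payload 4.2 kg.
Tool frame: the origin (TCP) lies at the very end of the fingers, on their centre line; the grasp point (between the pads) lies 19 mm behind it (env.grasp_offset is the distance from the TCP to the grasp point, in mm); z points along the fingers, y is the line along which they close (so a half turn about z gives the same grasp; the last joint's range is limited). The gripper opens to 91 mm and grips with 3 to 60 N. Pads are 32 mm wide; open, the fingers measure 118 mm over their backs; the gripper's body (76 mm by 178 mm) begins 60 mm behind the grasp point.
Start: joints at [73.396, 18.312, 89.639, -0, 72.044, -1.146], TCP at [153.262, 554.217, 188.876] pointing down, gripper open.
Joint ranges: [-177.97, 177.97], [-48.28, 115.42], [12.27, 149.76], [-77.06, 257.06], [2.81, 150.46], [-146.56, 146.56]. Speed limits (degrees/s): [147.25, 147.25, 180, 180, 180, 180].

INTERFACE

Orientations are given as [roll, pitch, yaw] about the fixed x, y, z axes, in that order (R = Rz(yaw) Ry(pitch) Rx(roll)).
In Python, from workcell import env gives the robot as it stands. The module is installed in compiled form; this text tells all that it offers.
- The arm moves only by the tool send_rows, never from a script. Its argument "motion" is a list of rows, each an object of numbers: "tx", "ty", "tz": the shift along the tool's x, y, z in units of 500 mm (1.0 is 500 mm); "rx", "ry", "rz": the turn, a rotation vector about the tool's x, y, z in units of 30 degrees (1.0 is 30 degrees); "gripper": the closure, from -1 (fully open) to 1 (shut). In form: [{"tx": .., "ty": .., "tz": .., "rx": .., "ry": .., "rz": .., "gripper": ..}, ...]. A call has 1 to 12 rows; each row shifts and turns the commanded pose from where the row before left it, along the tool's axes as they then stand; what a row does not reach is not made up. A row lasts 1/8 s, in which the tool goes at most 62.5 mm and 10.7 degrees, less where a joint would pass 70% of its speed; a pose out of reach is approached as far as the arm can. A call with a number of a shift or a turn outside -1 to 1 is refused whole. A call with a gripper value outside its range is refused whole. The fingers move at their own pace and stop on an object; "grip_force" is the grip in N (left out, the last holds). Time passes only in rows, so rows that do not move let the fingers close. It gives the time, the measured TCP pose, the force, the opening and the grip force at its end, in the units of the state.
- env.state(): the state, without advancing time (a new reading comes with each control period).
- env.grab_frame(name): name is "scene" or "side" or "wrist"; returns a dict with "frame" (384x512x3 uint8, red, green, blue), "vertical_fov" (degrees; the focal length in pixels is half the picture's height over the tangent of half this angle, whatever the lens; pixels are square), "cx", "cy" (the principal point, pixels), "rvec" (rotation vector, rad) and "tvec" (3), from world to camera coordinates, as OpenCV has them; the wrist camera has in their place "T_tool_cam" (4x4, takes a point from camera to tool coordinates, whose origin is the TCP and whose axes are the flange's). Camera axes: x right, y down, z forward; pixel columns grow to the right and rows downward; lengths in mm; the calibration is good to about 2 mm. A picture is of the moment at which its call begins: read the wrist's pose just before it. There is no depth.
- env.job_done(): hands the job in; it is judged then, once.
The state is a dict: "time_s": time; "qpos": joint angles; "qvel": joint speeds; "effort": joint torques, N m; "ee_pos": TCP position; "ee_rot": TCP orientation; "force": force on the tool from outside, world axes, zero at the start; "torque": the same for the moment, N m; "gripper_width": finger opening in mm; "gripper_force": force on a finger pad.
Only numpy, scipy, OpenCV 4.12 (cv2) and the standard library are available. Lean on these libraries where they do the work, as an engineer would, in place of code of your own. Each camera call takes 0.05 s, during which the arm holds its last target. There are 200 camera calls.

## Working session

There is one attempt and no reset: what is moved stays moved. The work goes in short steps, Python scripts to look and compute and a tool call to move; the robot and the scene stay as the last step left them, time stands still between calls to the robot, and variables do not carry over. Pictures are saved under pics/ and viewed, at most 10 in all, crops included, and the job is handed in when it is done.

Besides the shell and the picture viewer there is one more tool, called after ">>>" by a JSON object that holds its "op" and its "data", one argument or row to a line. send_rows: Moves the arm, as the interface text tells. Shifts and turns lie within -1 to 1; 1 stands for 500 mm of shift or 30 degrees of turn. Its arguments: {"type":"object","properties":{"motion":{"type":"array"},"grip_force":{"type":"number"}},"required":["motion"]}

```bash
mkdir -p pics; cat > h.py <<'E'
import numpy as np, cv2
from scipy.spatial.transform import Rotation as R
from workcell import env
def grab(n,save=None):
    s=env.state(); f=env.grab_frame(n)
    if save: cv2.imwrite('pics/'+save,f['frame'][:,:,::-1])
    fl=192/np.tan(np.radians(f['vertical_fov'])/2)
    K=np.array([[fl,0,f['cx']],[0,fl,f['cy']],[0,0,1]])
    if 'rvec' in f:
        Rc=cv2.Rodrigues(np.array(f['rvec'],float))[0]; t=np.array(f['tvec'],float).ravel()
    else:
        T=np.eye(4);T[:3,:3]=R.from_euler('xyz',s['ee_rot'],degrees=True).as_matrix();T[:3,3]=s['ee_pos']
        M=np.linalg.inv(T@np.array(f['T_tool_cam'])); Rc=M[:3,:3];t=M[:3,3]
    return f['frame'],K,Rc,t
def back(K,Rc,t,u,v,z):
    d=Rc.T@np.linalg.inv(K)@[u,v,1]; c=-Rc.T@t
    return c+d*(z-c[2])/d[2]
def proj(K,Rc,t,p):
    q=(Rc@np.atleast_2d(p).T).T+t; q=q@K.T; return q[:,:2]/q[:,2:]
E
python3 - <<'E'
from h import *
import pickle
d={}
for n in('scene','side','wrist'): d[n]=grab(n,n+'0.png'); print(n,d[n][1][0,0],-d[n][2].T@d[n][3])
pickle.dump(d,open('d0.pkl','wb'))
a=d['scene'][0];cv2.imwrite('pics/s0big.png',cv2.resize(a[:,:,::-1],(800,600)))
a=d['wrist'][0];cv2.imwrite('pics/w0big.png',cv2.resize(a[:,:,::-1],(800,600)))
print(env.state())
E
```

```text
scene 471.54122044694907 [ 943.37391453 -808.19215488  989.35255855]
side 431.85108261543314 [-161.93322843 -780.49029733  910.85279477]
wrist 283.28968046881613 [ 79.11134444 575.2472319  384.11352741]
{'time_s': 0.15, 'qpos': array([ 7.33967902e+01,  1.83427405e+01,  8.96889493e+01, -5.97789025e-04,
        7.20426105e+01, -1.14567836e+00]), 'qvel': array([ 0.00538649, -0.12319072, -0.192196  , -0.06019807, -0.05679782,
        0.02074271]), 'effort': array([-1.02649010e-03, -4.12773943e+01, -2.32156742e+01,  7.25506805e-02,
        4.33282822e-02, -1.10616027e-04]), 'ee_pos': array([153.13906984, 553.82325935, 188.22779823]), 'ee_rot': array([-1.79925703e+02, -9.17282902e-04,  1.64542653e+02]), 'force': array([ 0.034528  , -0.47180986, -0.52682906]), 'torque': array([ 0.01650757, -0.01001964, -0.02379395]), 'gripper_force': 0.0, 'gripper_width': 91.4137421569757}
```

View pics/s0big.png

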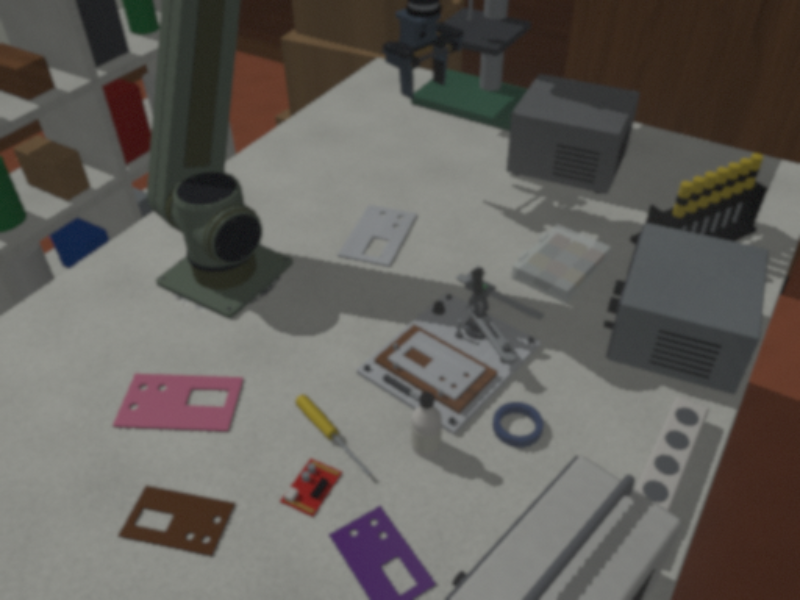

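View pics/side0.png

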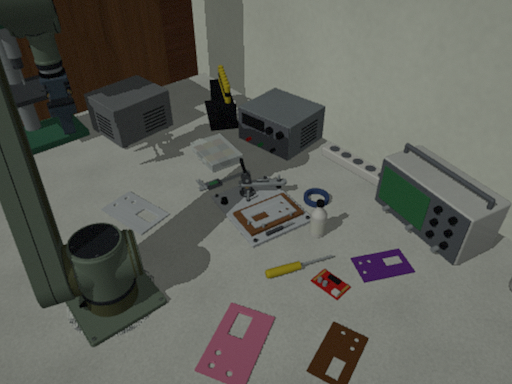

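The scene picture shows the fixture at about (450,360) in the 800-wide view. Its post and lever are at about (478,285), with the strap pointing lower right and the brown board on the side towards the robot's right. I'll enlarge it.

```bash
python3 - <<'E'
import pickle,cv2
d=pickle.load(open('d0.pkl','rb'))
a=d['scene'][0][160:280,215:375,::-1]; cv2.imwrite('pics/c1.png',cv2.resize(a,None,fx=5,fy=5,interpolation=cv2.INTER_CUBIC))
E
```

```text
(no output)
```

View pics/c1.png

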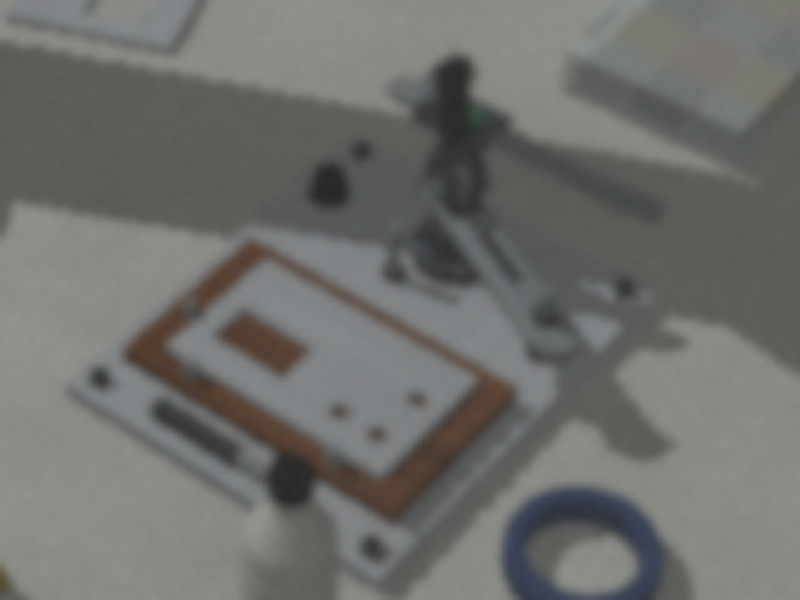

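The crop shows the board corners at left (128,352), top (250,240), right (518,390) and bottom (398,520). The lever tip is at about (455,65), the strap nose at about (550,345), and the caliper lies behind the post. I'll fit the fixture pose from these.

```bash
cat > fit.py <<'E'
from h import *
from scipy.optimize import least_squares
def W(p,q):
    c,s=np.cos(p[2]),np.sin(p[2]); q=np.atleast_2d(q).astype(float)
    return np.c_[p[0]+c*q[:,0]-s*q[:,1],p[1]+s*q[:,0]+c*q[:,1],q[:,2]]
E
python3 - <<'E'
from fit import *
import pickle
d=pickle.load(open('d0.pkl','rb')); I,K,Rc,t=d['scene']
px=np.array([[128,352],[250,240],[518,390],[398,520],[72,388],[380,582],[455,65]])/5.+[215,160]
m=np.array([[-95,-102.5,24],[-95,12.5,24],[95,12.5,24],[95,-102.5,24],[-110,-135,12],[110,-135,12],[0,85,150]])
print([back(K,Rc,t,*u,z[2]).round(0) for u,z in zip(px,m)])
f=lambda p:(proj(K,Rc,t,W(p,m))-px).ravel()
b=back(K,Rc,t,*px[:4].mean(0),24)
for a in np.radians([0,90,180,270]):
    r=least_squares(f,[b[0],b[1],a]);print(r.cost,r.x,np.degrees(r.x[2]),r.fun.round(1))
E
```

```text
[array([420., -64.,  24.]), array([433.,  49.,  24.]), array([620.,  22.,  24.]), array([606., -92.,  24.]), array([401., -94.,  12.]), array([ 614., -124.,   12.]), array([526., 115., 150.])]
7.642476261527936 [ 5.23618311e+02  2.47028221e+01 -1.25745854e-01] -7.204706729145168 [-1.3 -0.1 -0.5 -0.2  0.3 -0.8  0.1 -1.1 -1.5 -0.1  1.   0.   1.8  2.2]
7.642476261529374 [ 5.23618312e+02  2.47028213e+01 -1.25745879e-01] -7.204708172537015 [-1.3 -0.1 -0.5 -0.2  0.3 -0.8  0.1 -1.1 -1.5 -0.1  1.   0.   1.8  2.2]
7.642476261528189 [523.61831216  24.70282059   6.15743944] 352.7952922892532 [-1.3 -0.1 -0.5 -0.2  0.3 -0.8  0.1 -1.1 -1.5 -0.1  1.   0.   1.8  2.2]
7.642476261528623 [523.61831214  24.70282122   6.15743943] 352.79529214162096 [-1.3 -0.1 -0.5 -0.2  0.3 -0.8  0.1 -1.1 -1.5 -0.1  1.   0.   1.8  2.2]
```

```bash
cat > plan.py <<'E'
from h import *
def rows(wps,pose=None):
    """wps: list of (x,y,z,yaw,n); straight-down tool; prints rows"""
    s=env.state(); p=np.array(s['ee_pos']) ; r=R.from_euler('xyz',s['ee_rot'],degrees=True)
    if pose is not None: p=np.array(pose[:3],float); r=R.from_euler('xyz',[180,0,pose[3]],degrees=True)
    for x,y,z,yaw,n in wps:
        y0=r; y1=R.from_euler('xyz',[180,0,yaw],degrees=True); rv=(y0.inv()*y1).as_rotvec(); p0=p
        for i in range(n):
            pn=p0+(np.array([x,y,z])-p0)*(i+1)/n; rn=y0*R.from_rotvec(rv*(i+1)/n)
            t=r.inv().apply(pn-p)/500; w=(r.inv()*rn).as_rotvec(degrees=True)/30
            print([float(v) for v in np.r_[t,w].round(4)]); p=pn; r=rn
E
python3 - <<'E'
from plan import *
import pickle
d=pickle.load(open('d0.pkl','rb')); I,K,Rc,t=d['scene']
for n,u in dict(box1=(545,180),box1r=(605,187),box2a=(612,350),box2b=(740,385),box1topl=(515,80),bottle=(425,450),knobish=((330/5+215)/.64,(200/5+160)/.64)).items():
    print(n,back(K,Rc,t,u[0]*.64,u[1]*.64,0).round())
rows([(600,170,200,183,14)])
E
```

```text
box1 [435. 667.  -0.]
box1r [570. 711.   0.]
box2a [769. 200.   0.]
box2b [991. 233.   0.]
box1topl [ 144. 1121.    0.]
bottle [ 586. -173.    0.]
knobish [444. 126.   0.]
[-0.0761, -0.0358, -0.0016, -0.0002, -0.0, -0.0439]
[-0.0753, -0.0376, -0.0016, -0.0002, -0.0, -0.0439]
[-0.0744, -0.0393, -0.0016, -0.0002, -0.0, -0.0439]
[-0.0735, -0.041, -0.0016, -0.0002, -0.0, -0.0439]
[-0.0725, -0.0427, -0.0016, -0.0002, -0.0, -0.0439]
[-0.0715, -0.0443, -0.0016, -0.0002, -0.0, -0.0439]
[-0.0705, -0.046, -0.0017, -0.0002, -0.0, -0.0439]
[-0.0694, -0.0476, -0.0017, -0.0002, -0.0, -0.0439]
[-0.0683, -0.0492, -0.0017, -0.0002, -0.0, -0.0439]
[-0.0671, -0.0507, -0.0017, -0.0002, -0.0, -0.0439]
[-0.066, -0.0523, -0.0017, -0.0002, -0.0, -0.0439]
[-0.0647, -0.0538, -0.0017, -0.0002, -0.0, -0.0439]
[-0.0635, -0.0552, -0.0017, -0.0002, -0.0, -0.0439]
[-0.0622, -0.0567, -0.0017, -0.0002, -0.0, -0.0439]
```

>>> {"op": "send_rows", "data": {
  "motion": [
    {"tx": -0.076,"ty": -0.036,"tz": -0.002,"rz": -0.044,"gripper": 1},
    {"tx": -0.075,"ty": -0.038,"tz": -0.002,"rz": -0.044,"gripper": 1},
    {"tx": -0.074,"ty": -0.039,"tz": -0.002,"rz": -0.044,"gripper": 1},
    {"tx": -0.073,"ty": -0.041,"tz": -0.002,"rz": -0.044,"gripper": 1},
    {"tx": -0.072,"ty": -0.043,"tz": -0.002,"rz": -0.044,"gripper": 1},
    {"tx": -0.071,"ty": -0.044,"tz": -0.002,"rz": -0.044,"gripper": 1},
    {"tx": -0.07,"ty": -0.046,"tz": -0.002,"rz": -0.044,"gripper": 1},
    {"tx": -0.069,"ty": -0.048,"tz": -0.002,"rz": -0.044,"gripper": 1},
    {"tx": -0.068,"ty": -0.049,"tz": -0.002,"rz": -0.044,"gripper": 1},
    {"tx": -0.067,"ty": -0.051,"tz": -0.002,"rz": -0.044,"gripper": 1},
    {"tx": -0.066,"ty": -0.052,"tz": -0.002,"rz": -0.044,"gripper": 1},
    {"tx": -0.065,"ty": -0.054,"tz": -0.002,"rz": -0.044,"gripper": 1}
  ]
}}

```text
invalid input at $.motion[0]: expected keys tx, ty, tz, rx, ry, rz, gripper
```

>>> {"op": "send_rows", "data": {
  "motion": [
    {"tx": -0.064,"ty": -0.055,"rz": -0.044,"gripper": 1},
    {"tx": -0.062,"ty": -0.057,"rz": -0.044,"gripper": 1},
    {"gripper": 1},
    {"gripper": 1}
  ]
}}

```text
invalid input at $.motion[0]: expected keys tx, ty, tz, rx, ry, rz, gripper
```

```bash
python3 - <<'E'
from fit import *
import pickle
g=grab('wrist'); pickle.dump(g,open('w1.pkl','wb')); I,K,Rc,t=g
I=cv2.resize(I[:,:,::-1],(800,600)).copy()
p=[523.6,24.7,-.1257]
q=[[-95,-102.5,24],[-95,12.5,24],[95,12.5,24],[95,-102.5,24],[0,85,150],[105*np.cos(.1745),85+105*np.sin(.1745),58],[-110,135,12],[110,135,12]]
P=proj(K,Rc,t,W(p,q))*800/512; print(P.round(),env.state()['ee_pos'],env.state()['ee_rot'],env.state()['gripper_width'])
for u in P: cv2.drawMarker(I,tuple(int(v) for v in u),(0,255,0),0,14,1)
cv2.imwrite('pics/w1.png',I)
E
```

```text
[[-90. 649.]
 [ 11. 638.]
 [ 70. 757.]
 [-21. 766.]
 [ 10. 860.]
 [130. 793.]
 [123. 604.]
 [178. 743.]] [153.15807043 553.91265065 188.34438057] [-1.79942284e+02 -1.33024220e-03  1.64546184e+02] 91.02427889767766
```

View pics/w1.png

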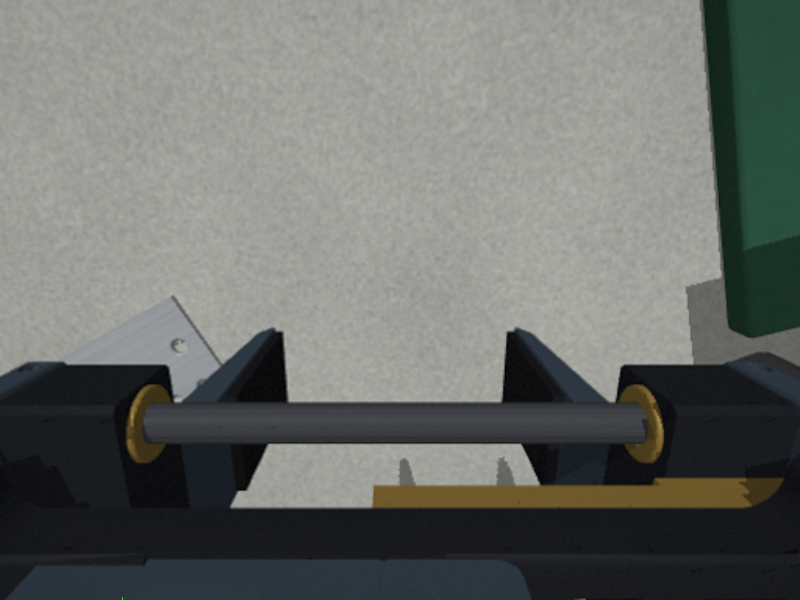

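The moves were refused because every row needs all seven keys, so the arm is still at its start and the picture shows only bare table and the gripper. I'll resend complete rows.

>>> {"op": "send_rows", "data": {
  "motion": [
    {"tx": -0.076,"ty": -0.036,"tz": -0.002,"rx": 0,"ry": 0,"rz": -0.044,"gripper": 1},
    {"tx": -0.075,"ty": -0.038,"tz": -0.002,"rx": 0,"ry": 0,"rz": -0.044,"gripper": 1},
    {"tx": -0.074,"ty": -0.039,"tz": -0.002,"rx": 0,"ry": 0,"rz": -0.044,"gripper": 1},
    {"tx": -0.073,"ty": -0.041,"tz": -0.002,"rx": 0,"ry": 0,"rz": -0.044,"gripper": 1},
    {"tx": -0.072,"ty": -0.043,"tz": -0.002,"rx": 0,"ry": 0,"rz": -0.044,"gripper": 1},
    {"tx": -0.071,"ty": -0.044,"tz": -0.002,"rx": 0,"ry": 0,"rz": -0.044,"gripper": 1},
    {"tx": -0.07,"ty": -0.046,"tz": -0.002,"rx": 0,"ry": 0,"rz": -0.044,"gripper": 1},
    {"tx": -0.069,"ty": -0.048,"tz": -0.002,"rx": 0,"ry": 0,"rz": -0.044,"gripper": 1},
    {"tx": -0.068,"ty": -0.049,"tz": -0.002,"rx": 0,"ry": 0,"rz": -0.044,"gripper": 1},
    {"tx": -0.067,"ty": -0.051,"tz": -0.002,"rx": 0,"ry": 0,"rz": -0.044,"gripper": 1},
    {"tx": -0.066,"ty": -0.052,"tz": -0.002,"rx": 0,"ry": 0,"rz": -0.044,"gripper": 1},
    {"tx": -0.065,"ty": -0.054,"tz": -0.002,"rx": 0,"ry": 0,"rz": -0.044,"gripper": 1}
  ]
}}

```text
time_s: 1.7
ee_pos: [535.4, 224.2, 200.7]
ee_rot: [180.0, -0.0, -179.6]
force: [-0.4, 0.8, -0.0]
gripper_width: 0.2
gripper_force: 0.0
```

>>> {"op": "send_rows", "data": {
  "motion": [
    {"tx": -0.064,"ty": -0.055,"tz": 0,"rx": 0,"ry": 0,"rz": -0.044,"gripper": 1},
    {"tx": -0.062,"ty": -0.057,"tz": 0,"rx": 0,"ry": 0,"rz": -0.044,"gripper": 1},
    {"tx": 0,"ty": 0,"tz": 0,"rx": 0,"ry": 0,"rz": 0,"gripper": 1},
    {"tx": 0,"ty": 0,"tz": 0,"rx": 0,"ry": 0,"rz": 0,"gripper": 1}
  ]
}}

```text
time_s: 2.2
ee_pos: [598.0, 170.5, 200.5]
ee_rot: [180.0, -0.1, -177.0]
force: [0.0, 0.2, 0.2]
gripper_width: 0.2
gripper_force: 0.0
```

```bash
cat > look.py <<'E'
from fit import *
import pickle,sys
def look(name,p,q):
    g=grab('wrist'); pickle.dump(g,open(name+'.pkl','wb')); I,K,Rc,t=g
    I=cv2.resize(I[:,:,::-1],(800,600)).copy()
    P=proj(K,Rc,t,W(p,q))*800/512; s=env.state(); print(P.round(),s['ee_pos'],s['ee_rot'],s['gripper_width'],s['force'],s['time_s'])
    for u in P: cv2.drawMarker(I,tuple(int(v) for v in u),(0,255,0),0,14,1)
    cv2.imwrite('pics/'+name+'.png',I)
E
python3 - <<'E'
from look import *
q=[[-95,-102.5,24],[-95,12.5,24],[95,12.5,24],[95,-102.5,24],[0,85,150],[105*np.cos(.1745),85+105*np.sin(.1745),58],[-110,135,12],[110,135,12]]
look('w2',[523.6,24.7,-.1257],q)
E
```

```text
[[ 87.  12.]
 [243.  43.]
 [224. 285.]
 [ 88. 262.]
 [285. 195.]
 [320. 324.]
 [406.  57.]
 [362. 321.]] [597.78524248 170.88159106 200.68250836] [ 1.79978580e+02 -5.27696823e-02 -1.76953903e+02] 0.4418070702510968 [0.04111794 0.22927435 0.14131254] 2.25
```

View pics/w2.png

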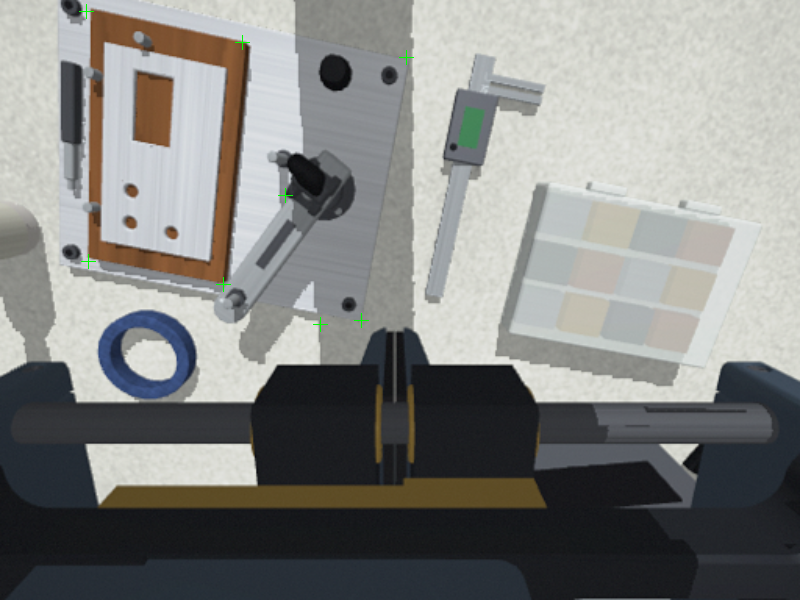

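```bash
python3 - <<'E'
from fit import *
import pickle
I,K,Rc,t=pickle.load(open('w2.pkl','rb'))
px=np.array([[91,10],[248,42],[229,284],[88,262],[408,55],[361,322]])*.64
m=np.array([[-95,-102.5,24],[-95,12.5,24],[95,12.5,24],[95,-102.5,24],[-110,135,12],[110,135,12]])
r=least_squares(lambda p:(proj(K,Rc,t,W(p,m))-px).ravel(),[523.6,24.7,-.1257])
p=r.x; print(p,np.degrees(p[2]),r.fun.round(1))
a=W(p,[[0,85,40]])[0]; print('post',a)
for z in (40,72,100,150): print(z,proj(K,Rc,t,W(p,[[0,85,z]]))*800/512)
def fx(u,v,z):
    w=back(K,Rc,t,u*.64,v*.64,z)-a; c,s=np.cos(p[2]),np.sin(p[2]); return np.array([c*w[0]+s*w[1],-s*w[0]+c*w[1]])
for n,u in dict(nose_end=(228,318,58),screwtop=(237,297,80),screwb=(237,297,62),levertip=(300,162,150),pinstop=(275,157,52),base=(325,190,40)).items():
    q=fx(*u); print(n,q.round(1),np.hypot(*q).round(1),np.degrees(np.arctan2(q[1],q[0])).round(1))
I=cv2.resize(I[60:220,120:250,::-1],None,fx=3.7,fy=3.7,interpolation=cv2.INTER_CUBIC);cv2.imwrite('pics/w2c.png',I)
E
```

```text
[ 5.22885761e+02  2.67989676e+01 -1.29678650e-01] -7.430039355414302 [-0.6  0.1 -1.3 -0.  -2.1  0.2  1.5 -1.   1.   1.4  1.7 -1. ]
post [533.8775784  111.08526512  40.        ]
40 [[321.08428394 189.01450564]]
72 [[313.98658937 190.23768501]]
100 [[306.53045419 191.52263615]]
150 [[289.04751549 194.5355539 ]]
nose_end [112.1 -57. ] 125.8 -26.9
screwtop [ 86.  -44.5] 96.8 -27.4
screwb [ 92.  -50.1] 104.8 -28.6
levertip [-17.8   3.7] 18.2 168.1
pinstop [-17.3 -34.9] 38.9 -116.3
base [0.2 3.1] 3.1 86.6
```

View pics/w2c.png

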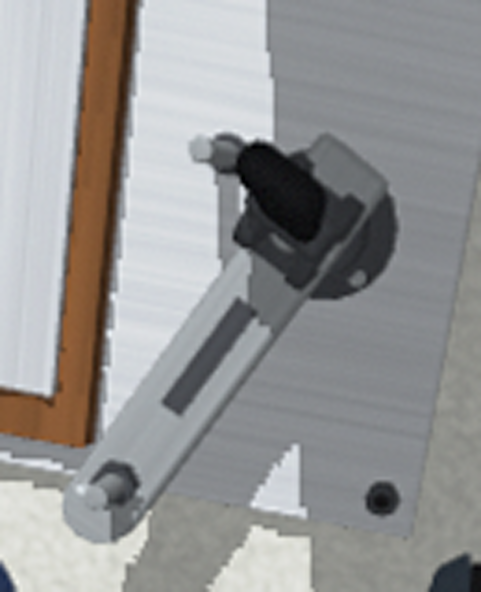

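The view shows the strap already swung about 38° from parked: the nose is at (237,297), the post base at (325,190) and the stop pin at (275,157). The lever tip at (300,162) leans about 13° to the tail side. The fit puts the post at (534,111), fixture yaw -7.4°.

```bash
python3 - <<'E'
from plan import *
rows([(640,91,200,144.5,5),(640,91,44,144.5,5)])
def at(phi,r,d):
    a=np.radians(phi);u=np.array([np.cos(a),np.sin(a)]);n=np.array([-u[1],u[0]]);return np.array([533.9,111.1])+r*u+d*n
P=at(-35.5,98,45);print(P);
print('swing')
w=[(*at(-35.5,98,29),44,144.5,3)]
w+=[(*at(f,98,29),44,f+180,1) for f in -35.5-np.arange(1,12)*5.]
rows(w,(640,91,44,144.5))
E
```

```text
[-0.0152, -0.0328, 0.0002, 0.0, -0.0004, 0.257]
[-0.0194, -0.0305, 0.0003, 0.0, -0.0004, 0.257]
[-0.0233, -0.0276, 0.0003, 0.0, -0.0004, 0.257]
[-0.0268, -0.0242, 0.0003, 0.0, -0.0004, 0.257]
[-0.0298, -0.0204, 0.0003, 0.0, -0.0004, 0.257]
[0.0, -0.0, 0.0624, 0.0, 0.0, 0.0]
[0.0, -0.0, 0.0624, 0.0, 0.0, 0.0]
[0.0, -0.0, 0.0624, 0.0, 0.0, 0.0]
[0.0, -0.0, 0.0624, 0.0, 0.0, 0.0]
[0.0, -0.0, 0.0624, 0.0, 0.0, 0.0]
[639.81495381  90.82630867]
swing
[0.0, -0.0108, -0.0, 0.0, 0.0, 0.0]
[0.0, -0.0108, -0.0, 0.0, 0.0, 0.0]
[0.0, -0.0108, -0.0, 0.0, 0.0, 0.0]
[-0.0043, -0.0173, -0.0, -0.0, -0.0, 0.1667]
[-0.0043, -0.0173, -0.0, 0.0, -0.0, 0.1667]
[-0.0043, -0.0173, -0.0, 0.0, -0.0, 0.1667]
[-0.0043, -0.0173, -0.0, 0.0, -0.0, 0.1667]
[-0.0043, -0.0173, -0.0, 0.0, -0.0, 0.1667]
[-0.0043, -0.0173, -0.0, 0.0, -0.0, 0.1667]
[-0.0043, -0.0173, -0.0, -0.0, -0.0, 0.1667]
[-0.0043, -0.0173, -0.0, -0.0, -0.0, 0.1667]
[-0.0043, -0.0173, -0.0, 0.0, -0.0, 0.1667]
[-0.0043, -0.0173, -0.0, -0.0, -0.0, 0.1667]
[-0.0043, -0.0173, -0.0, 0.0, -0.0, 0.1667]
```

>>> {"op": "send_rows", "data": {
  "motion": [
    {"tx": -0.015,"ty": -0.033,"tz": 0,"rx": 0,"ry": 0,"rz": 0.257,"gripper": 1},
    {"tx": -0.019,"ty": -0.031,"tz": 0,"rx": 0,"ry": 0,"rz": 0.257,"gripper": 1},
    {"tx": -0.023,"ty": -0.028,"tz": 0,"rx": 0,"ry": 0,"rz": 0.257,"gripper": 1},
    {"tx": -0.027,"ty": -0.024,"tz": 0,"rx": 0,"ry": 0,"rz": 0.257,"gripper": 1},
    {"tx": -0.03,"ty": -0.02,"tz": 0,"rx": 0,"ry": 0,"rz": 0.257,"gripper": 1},
    {"tx": 0,"ty": 0,"tz": 0.062,"rx": 0,"ry": 0,"rz": 0,"gripper": 1},
    {"tx": 0,"ty": 0,"tz": 0.062,"rx": 0,"ry": 0,"rz": 0,"gripper": 1},
    {"tx": 0,"ty": 0,"tz": 0.062,"rx": 0,"ry": 0,"rz": 0,"gripper": 1},
    {"tx": 0,"ty": 0,"tz": 0.062,"rx": 0,"ry": 0,"rz": 0,"gripper": 1},
    {"tx": 0,"ty": 0,"tz": 0.062,"rx": 0,"ry": 0,"rz": 0,"gripper": 1},
    {"tx": 0,"ty": 0,"tz": 0,"rx": 0,"ry": 0,"rz": 0,"gripper": 1}
  ]
}}

```text
time_s: 3.62
ee_pos: [637.8, 91.0, 43.7]
ee_rot: [-179.8, -0.3, 144.6]
force: [0.5, 0.8, 1.2]
gripper_width: 0.2
gripper_force: 0.0
```

>>> {"op": "send_rows", "data": {
  "motion": [
    {"tx": 0,"ty": -0.011,"tz": 0,"rx": 0,"ry": 0,"rz": 0,"gripper": 1},
    {"tx": 0,"ty": -0.011,"tz": 0,"rx": 0,"ry": 0,"rz": 0,"gripper": 1},
    {"tx": 0,"ty": -0.011,"tz": 0,"rx": 0,"ry": 0,"rz": 0,"gripper": 1},
    {"tx": -0.004,"ty": -0.017,"tz": 0,"rx": 0,"ry": 0,"rz": 0.167,"gripper": 1},
    {"tx": -0.004,"ty": -0.017,"tz": 0,"rx": 0,"ry": 0,"rz": 0.167,"gripper": 1},
    {"tx": -0.004,"ty": -0.017,"tz": 0,"rx": 0,"ry": 0,"rz": 0.167,"gripper": 1},
    {"tx": -0.004,"ty": -0.017,"tz": 0,"rx": 0,"ry": 0,"rz": 0.167,"gripper": 1}
  ]
}}

```text
time_s: 4.5
ee_pos: [614.5, 46.2, 46.7]
ee_rot: [179.8, 0.1, 124.2]
force: [2.3, 1.2, -0.3]
gripper_width: 0.6
gripper_force: 0.8
```

```bash
python3 - <<'E'
from look import *
p=[522.9,26.8,-.1297]
a=np.radians(-28-20)
look('w3',p,[[0,85,40],[105*np.cos(a),85+105*np.sin(a),58]])
E
```

```text
[[322. 124.]
 [328. 368.]] [613.60170988  45.38783239  46.65326173] [1.79924798e+02 5.77983104e-02 1.24123298e+02] 0.9698984195708177 [ 0.90129918 -0.46960401 -0.06260679] 4.55
```

View pics/w3.png

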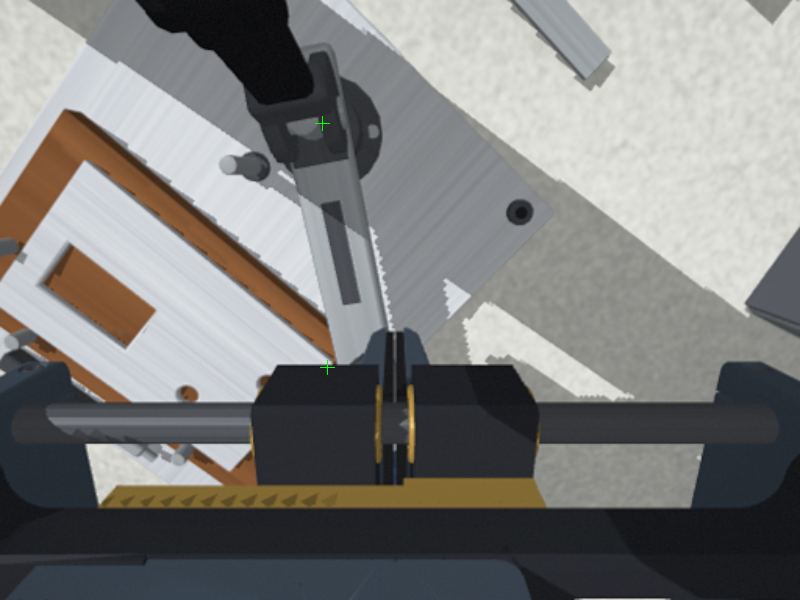

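The strap is being pushed by the finger back; its edges run (300,180)-(335,350) and (370,200)-(390,330), and the panel looks undisturbed. I'll check the strap angle and where the finger touches.

```bash
python3 - <<'E'
from fit import *
import pickle
I,K,Rc,t=pickle.load(open('w3.pkl','rb'))
a=np.array([533.9,111.1,0])
for u in [(335,190),(362,340),(300,180),(335,350),(370,200),(390,330)]:
    w=back(K,Rc,t,u[0]*.64,u[1]*.64,58); print(u,w.round(1),np.hypot(*(w-a)[:2]),np.degrees(np.arctan2(*(w-a)[1::-1])))
s=env.state(); T=R.from_euler('xyz',s['ee_rot'],degrees=True)
for o in [(0,0,0),(16,0,0),(16,13.5,0),(16,-13.5,0),(16,0,-20)]: print(o,proj(K,Rc,t,s['ee_pos']+T.apply(o))*800/512)
E
```

```text
(335, 190) [554.6  92.7  58. ] 27.68365552469622 -41.69110881076319
(362, 340) [599.   44.7  58. ] 92.9877151815268 -45.60371369913311
(300, 180) [540.9  88.1  58. ] 24.05777493745018 -73.15518643985071
(335, 350) [591.6  33.9  58. ] 96.37791159989932 -53.242629894646726
(370, 200) [568.4  97.4  58. ] 37.17919247892463 -21.69172147331851
(390, 330) [606.6  55.5  58. ] 91.50335818134705 -37.3819780553583
(0, 0, 0) [[390.31601915 346.55095432]]
(16, 0, 0) [[390.32049048 314.32810111]]
(16, 13.5, 0) [[419.40629983 314.37479941]]
(16, -13.5, 0) [[361.22279491 314.28138374]]
(16, 0, -20) [[390.04551902 328.60162218]]
```

```bash
python3 - <<'E'
from fit import *
import pickle
I=pickle.load(open('w3.pkl','rb'))[0][150:260,190:310]
outs=[cv2.resize(I,(400,367),interpolation=2)]
s=env.state();print(s['ee_pos'],s['force'])
L=[]
for n in('side','scene'):
    J,K,Rc,t=grab(n); pickle.dump((J,K,Rc,t),open(n+'3.pkl','wb'))
    u=proj(K,Rc,t,[[580,80,60]])[0].astype(int);print(n,u); 
    u=np.clip(u,[45,34],[512-45,384-34])
    L.append(cv2.resize(J[u[1]-34:u[1]+34,u[0]-45:u[0]+45],(397,300),interpolation=2))
o=np.zeros((600,800,3),np.uint8);o[:367,:400]=outs[0];o[:300,403:]=L[0];o[300:,403:]=L[1]
cv2.imwrite('pics/z3.png',o[:,:,::-1])
E
```

```text
[613.60170988  45.38783239  46.65326173] [ 0.90129918 -0.46960401 -0.06260679]
side [263 179]
scene [315 210]
```

View pics/z3.png

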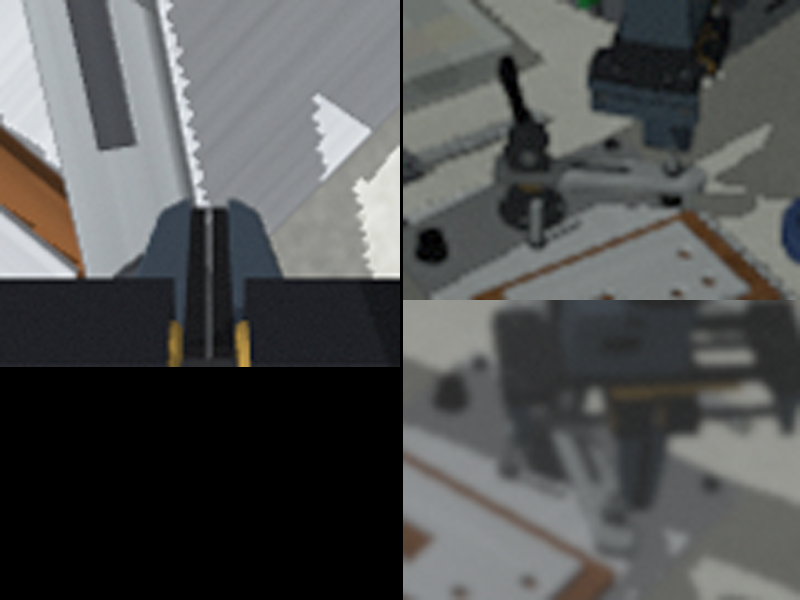

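The crops show the finger standing behind the strap's trailing side near the nose, and the lever untouched. The fingers taper at the tip, so the strap lags about 9°. I'll continue the arc.

>>> {"op": "send_rows", "data": {
  "motion": [
    {"tx": -0.004,"ty": -0.017,"tz": 0,"rx": 0,"ry": 0,"rz": 0.167,"gripper": 1},
    {"tx": -0.004,"ty": -0.017,"tz": 0,"rx": 0,"ry": 0,"rz": 0.167,"gripper": 1},
    {"tx": -0.004,"ty": -0.017,"tz": 0,"rx": 0,"ry": 0,"rz": 0.167,"gripper": 1},
    {"tx": -0.004,"ty": -0.017,"tz": 0,"rx": 0,"ry": 0,"rz": 0.167,"gripper": 1},
    {"tx": -0.004,"ty": -0.017,"tz": 0,"rx": 0,"ry": 0,"rz": 0.167,"gripper": 1},
    {"tx": -0.004,"ty": -0.017,"tz": 0,"rx": 0,"ry": 0,"rz": 0.167,"gripper": 1},
    {"tx": -0.004,"ty": -0.017,"tz": 0,"rx": 0,"ry": 0,"rz": 0.167,"gripper": 1},
    {"tx": -0.004,"ty": -0.017,"tz": 0,"rx": 0,"ry": 0,"rz": 0.167,"gripper": 1}
  ]
}}

```text
time_s: 5.65
ee_pos: [555.6, 11.7, 46.5]
ee_rot: [179.8, 0.0, 84.3]
force: [2.0, -2.0, 0.3]
gripper_width: 0.2
gripper_force: 0.9
```

```bash
python3 - <<'E'
from look import *
p=[522.9,26.8,-.1297]
look('w4',p,[[0,85,40],[0,-20,58],[-17.3,52,52]])
E
```

```text
[[321. 130.]
 [318. 373.]
 [276. 209.]] [553.99542659  11.60763905  46.35826434] [1.79954246e+02 3.45500833e-02 8.41815620e+01] 0.36456398998202927 [ 0.18739323 -1.31341471  1.02019236] 5.7
```

View pics/w4.png

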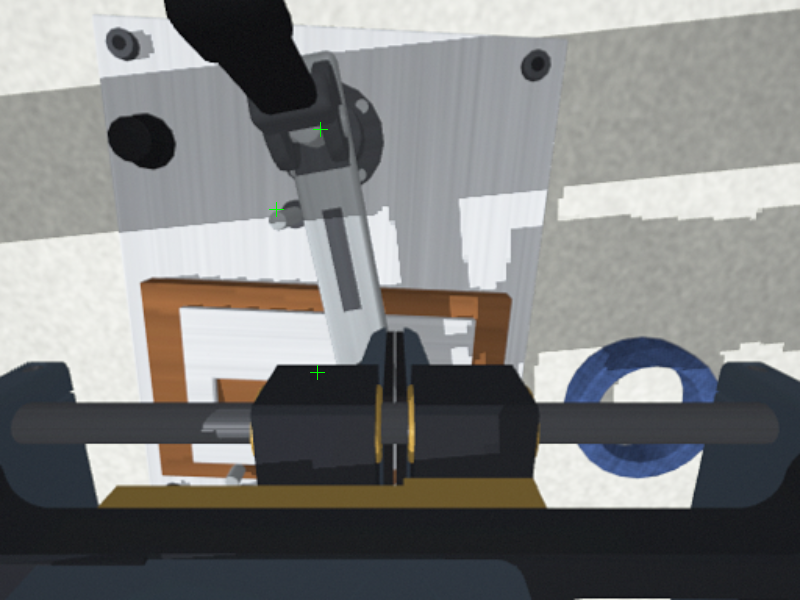

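The strap is now about 8–10° short of the stop. The pin is at (290,213) and the strap's left edge at (305,215). The lever and panel are undisturbed. I'll take the rest in small steps.

>>> {"op": "send_rows", "data": {
  "motion": [
    {"tx": 0,"ty": -0.007,"tz": 0,"rx": 0,"ry": 0,"rz": 0,"gripper": 1},
    {"tx": 0,"ty": -0.007,"tz": 0,"rx": 0,"ry": 0,"rz": 0,"gripper": 1},
    {"tx": 0,"ty": -0.007,"tz": 0,"rx": 0,"ry": 0,"rz": 0,"gripper": 1},
    {"tx": 0,"ty": -0.006,"tz": 0,"rx": 0,"ry": 0,"rz": 0,"gripper": 1}
  ]
}}

```text
time_s: 6.2
ee_pos: [540.9, 13.6, 45.9]
ee_rot: [180.0, -0.0, 84.4]
force: [0.8, -2.0, 0.0]
gripper_width: 0.3
gripper_force: 0.8
```

>>> {"op": "send_rows", "data": {
  "motion": [
    {"tx": 0,"ty": -0.004,"tz": 0,"rx": 0,"ry": 0,"rz": 0,"gripper": 1},
    {"tx": 0,"ty": -0.004,"tz": 0,"rx": 0,"ry": 0,"rz": 0,"gripper": 1}
  ]
}}

```text
time_s: 6.45
ee_pos: [536.9, 13.9, 45.8]
ee_rot: [-180.0, -0.0, 84.4]
force: [2.0, -0.5, -0.3]
gripper_width: 0.3
gripper_force: 0.8
```

>>> {"op": "send_rows", "data": {
  "motion": [
    {"tx": 0,"ty": -0.004,"tz": 0,"rx": 0,"ry": 0,"rz": 0,"gripper": 1},
    {"tx": 0,"ty": -0.004,"tz": 0,"rx": 0,"ry": 0,"rz": 0,"gripper": 1}
  ]
}}

```text
time_s: 6.7
ee_pos: [533.0, 14.3, 45.8]
ee_rot: [180.0, -0.0, 84.4]
force: [2.1, -0.9, 1.0]
gripper_width: 0.3
gripper_force: 1.5
```

>>> {"op": "send_rows", "data": {
  "motion": [
    {"tx": 0,"ty": -0.004,"tz": 0,"rx": 0,"ry": 0,"rz": 0,"gripper": 1}
  ]
}}

```text
time_s: 6.82
ee_pos: [532.6, 14.4, 46.1]
ee_rot: [179.8, -0.0, 84.4]
force: [6.3, -1.7, -1.5]
gripper_width: 0.2
gripper_force: 3.0
```

>>> {"op": "send_rows", "data": {
  "motion": [
    {"tx": 0,"ty": -0.003,"tz": 0,"rx": 0,"ry": 0,"rz": 0,"gripper": 1},
    {"tx": 0,"ty": 0,"tz": 0,"rx": 0,"ry": 0,"rz": 0,"gripper": 1}
  ]
}}

```text
time_s: 7.08
ee_pos: [532.5, 14.5, 46.3]
ee_rot: [179.6, -0.0, 84.4]
force: [6.9, -1.5, -2.5]
gripper_width: 0.4
gripper_force: 3.4
```

```bash
python3 - <<'E'
from look import *
p=[522.9,26.8,-.1297]
look('w5',p,[[0,85,40],[0,-20,58],[13,40,58],[-13,40,58]])
g=pickle.load(open('w5.pkl','rb')); I=g[0]
# strap edges: gradient along row around z=58 line
for fy in (30,20,10,50):
    P=proj(*g[1:],W(p,[[-25,fy,58],[25,fy,58]])); xs=np.linspace(0,1,51); G=cv2.cvtColor(I,cv2.COLOR_RGB2GRAY)
    pts=P[0]+xs[:,None]*(P[1]-P[0]); v=cv2.remap(G,pts[:,0].astype('f4')[None],pts[:,1].astype('f4')[None],1)[0]
    print(fy,v.tolist())
E
```

```text
[[375. 131.]
 [369. 374.]
 [403. 243.]
 [340. 241.]] [532.52798609  14.4468205   46.31030457] [ 1.79639649e+02 -1.82393066e-02  8.43749394e+01] 0.553788313785274 [ 8.47679239 -2.10961359 -3.26350651] 7.125
30 [234, 237, 236, 235, 232, 230, 233, 234, 236, 233, 232, 231, 208, 204, 202, 197, 195, 192, 194, 194, 187, 111, 88, 90, 92, 88, 89, 87, 90, 166, 187, 186, 189, 191, 193, 178, 136, 131, 231, 232, 232, 229, 231, 234, 210, 156, 158, 160, 162, 158, 158]
20 [61, 61, 59, 57, 57, 57, 56, 55, 54, 56, 56, 64, 150, 211, 201, 195, 193, 191, 193, 192, 185, 100, 88, 90, 90, 89, 86, 86, 101, 175, 185, 184, 187, 189, 191, 173, 134, 102, 60, 57, 58, 58, 58, 58, 59, 58, 61, 62, 63, 62, 62]
10 [107, 100, 96, 96, 94, 86, 69, 75, 95, 116, 115, 118, 169, 208, 198, 194, 193, 191, 190, 189, 165, 80, 85, 87, 86, 84, 83, 84, 99, 178, 183, 184, 186, 190, 190, 166, 130, 98, 72, 70, 71, 70, 69, 70, 69, 73, 74, 75, 75, 76, 76]
50 [152, 156, 159, 156, 159, 159, 129, 129, 131, 129, 129, 118, 102, 111, 123, 128, 127, 126, 128, 129, 128, 84, 57, 60, 59, 59, 58, 57, 58, 100, 147, 151, 154, 160, 164, 165, 140, 118, 191, 232, 232, 229, 231, 233, 178, 156, 158, 159, 161, 158, 155]
```

Force rose to 7–8 N with no further motion, and the strap's edges in the wrist picture are centred on fixture x=0 and parallel to y, so the strap is on its stop. Next I'll back off and plan the lever push.

```bash
python3 - <<'E'
from plan import *
from fit import W
p=[522.9,26.8,-.1297]
# commanded y ~ measured minus a little
a=W(p,[[0,63,131]])[0]; print(a)
s=env.state()['ee_pos']; u=np.array([.9916,-.1293])
b=s[:2]+35*u
rows([(*b,46,82.6,3),(*b,186,82.6,4),(a[0],a[1],186,82.6,4),(a[0],a[1],131,82.6,3)])
print('lever')
pose=(*a,82.6); w=[]
for th in np.linspace(.23,1.45,14):
    y=85+60*np.sin(th)-5*np.cos(th)-14; z=72+60*np.cos(th)+5*np.sin(th)
    w.append((*W(p,[[0,y,z]])[0],82.6,1 if th>.24 else 2))
w.append((*W(p,[[0,145,82]])[0],82.6,2))
rows(w,pose); print(w[-2:])
E
```

```text
[531.0482101   89.27084658 131.        ]
[-0.0007, 0.0233, 0.0004, 0.004, -0.0003, 0.0197]
[-0.0005, 0.0233, 0.0003, 0.004, -0.0003, 0.0197]
[-0.0003, 0.0233, 0.0003, 0.004, -0.0003, 0.0197]
[0.0, 0.0, -0.07, -0.0, -0.0, -0.0]
[0.0, 0.0, -0.07, -0.0, -0.0, -0.0]
[0.0, 0.0, -0.07, -0.0, -0.0, -0.0]
[0.0, 0.0, -0.07, -0.0, -0.0, -0.0]
[0.037, -0.0231, -0.0, 0.0, 0.0, 0.0]
[0.037, -0.0231, -0.0, 0.0, 0.0, 0.0]
[0.037, -0.0231, -0.0, 0.0, 0.0, 0.0]
[0.037, -0.0231, -0.0, 0.0, 0.0, 0.0]
[-0.0, -0.0, 0.0367, 0.0, 0.0, 0.0]
[-0.0, -0.0, 0.0367, 0.0, 0.0, 0.0]
[-0.0, -0.0, 0.0367, 0.0, 0.0, 0.0]
lever
[0.0168, 0.0, -0.0006, 0.0, 0.0, 0.0]
[0.0168, 0.0, -0.0006, 0.0, 0.0, 0.0]
[0.0111, 0.0, 0.0022, 0.0, 0.0, 0.0]
[0.0108, 0.0, 0.0032, 0.0, 0.0, 0.0]
[0.0105, 0.0, 0.0042, 0.0, 0.0, 0.0]
[0.01, 0.0, 0.0052, 0.0, 0.0, 0.0]
[0.0095, 0.0, 0.0061, 0.0, 0.0, 0.0]
[0.0089, 0.0, 0.007, 0.0, 0.0, 0.0]
[0.0082, 0.0, 0.0078, 0.0, 0.0, 0.0]
[0.0074, 0.0, 0.0085, 0.0, 0.0, 0.0]
[0.0066, 0.0, 0.0092, 0.0, 0.0, 0.0]
[0.0057, 0.0, 0.0097, 0.0, 0.0, 0.0]
[0.0048, 0.0, 0.0102, 0.0, 0.0, 0.0]
[0.0038, 0.0, 0.0106, 0.0, 0.0, 0.0]
[0.0028, 0.0, 0.0109, 0.0, 0.0, 0.0]
[0.015, 0.0, 0.0022, 0.0, 0.0, 0.0]
[0.015, 0.0, 0.0022, 0.0, 0.0, 0.0]
[(np.float64(539.7086277560102), np.float64(155.66869546864362), np.float64(84.19373111722994), 82.6, 1), (np.float64(541.6538168922633), np.float64(170.58210720382235), np.float64(82.0), 82.6, 2)]
```

>>> {"op": "send_rows", "data": {
  "motion": [
    {"tx": 0,"ty": 0.023,"tz": 0,"rx": 0,"ry": 0,"rz": 0.02,"gripper": 1},
    {"tx": 0,"ty": 0.023,"tz": 0,"rx": 0,"ry": 0,"rz": 0.02,"gripper": 1},
    {"tx": 0,"ty": 0.025,"tz": 0,"rx": 0,"ry": 0,"rz": 0.02,"gripper": 1},
    {"tx": 0,"ty": 0,"tz": -0.07,"rx": 0,"ry": 0,"rz": 0,"gripper": 1},
    {"tx": 0,"ty": 0,"tz": -0.07,"rx": 0,"ry": 0,"rz": 0,"gripper": 1},
    {"tx": 0,"ty": 0,"tz": -0.07,"rx": 0,"ry": 0,"rz": 0,"gripper": 1},
    {"tx": 0,"ty": 0,"tz": -0.07,"rx": 0,"ry": 0,"rz": 0,"gripper": 1},
    {"tx": 0,"ty": 0,"tz": 0,"rx": 0,"ry": 0,"rz": 0,"gripper": 1}
  ]
}}

```text
time_s: 8.12
ee_pos: [567.0, 10.8, 188.7]
ee_rot: [179.7, -0.1, 82.5]
force: [-0.0, 0.2, 0.0]
gripper_width: 0.4
gripper_force: 0.0
```

```bash
python3 - <<'E'
from plan import *
s=env.state();print(s['ee_pos'],s['ee_rot'])
rows([(531,89.3,186,82.6,4)])
E
```

```text
[566.96524164  10.81002464 188.73138914] [ 1.7966622e+02 -5.9066697e-02  8.2531706e+01]
[0.0366, -0.0229, 0.0013, 0.0028, -0.0005, -0.0006]
[0.0366, -0.0229, 0.0013, 0.0028, -0.0005, -0.0006]
[0.0366, -0.0229, 0.0013, 0.0028, -0.0005, -0.0006]
[0.0366, -0.0229, 0.0013, 0.0028, -0.0005, -0.0006]
```

>>> {"op": "send_rows", "data": {
  "motion": [
    {"tx": 0.037,"ty": -0.023,"tz": 0,"rx": 0,"ry": 0,"rz": 0,"gripper": 1},
    {"tx": 0.037,"ty": -0.023,"tz": 0,"rx": 0,"ry": 0,"rz": 0,"gripper": 1},
    {"tx": 0.037,"ty": -0.023,"tz": 0,"rx": 0,"ry": 0,"rz": 0,"gripper": 1},
    {"tx": 0.036,"ty": -0.023,"tz": 0,"rx": 0,"ry": 0,"rz": 0,"gripper": 1},
    {"tx": 0,"ty": 0,"tz": 0.038,"rx": 0,"ry": 0,"rz": 0,"gripper": 1},
    {"tx": 0,"ty": 0,"tz": 0.038,"rx": 0,"ry": 0,"rz": 0,"gripper": 1},
    {"tx": 0,"ty": 0,"tz": 0.038,"rx": 0,"ry": 0,"rz": 0,"gripper": 1},
    {"tx": 0,"ty": 0,"tz": 0,"rx": 0,"ry": 0,"rz": 0,"gripper": 1}
  ]
}}

```text
time_s: 9.12
ee_pos: [526.3, 90.6, 126.8]
ee_rot: [-179.7, 0.1, 82.6]
force: [0.1, 0.5, 0.5]
gripper_width: 0.6
gripper_force: 0.0
```

>>> {"op": "send_rows", "data": {
  "motion": [
    {"tx": 0.017,"ty": 0,"tz": 0,"rx": 0,"ry": 0,"rz": 0,"gripper": 1},
    {"tx": 0.017,"ty": 0,"tz": 0,"rx": 0,"ry": 0,"rz": 0,"gripper": 1},
    {"tx": 0.011,"ty": 0,"tz": 0.002,"rx": 0,"ry": 0,"rz": 0,"gripper": 1},
    {"tx": 0.011,"ty": 0,"tz": 0.003,"rx": 0,"ry": 0,"rz": 0,"gripper": 1}
  ]
}}

```text
time_s: 9.62
ee_pos: [532.6, 117.9, 126.6]
ee_rot: [180.0, -0.0, 82.6]
force: [0.7, 0.5, -0.2]
gripper_width: 0.6
gripper_force: 0.0
```

>>> {"op": "send_rows", "data": {
  "motion": [
    {"tx": 0.011,"ty": 0.004,"tz": 0.003,"rx": 0,"ry": 0,"rz": 0,"gripper": 1},
    {"tx": 0.011,"ty": 0,"tz": 0.003,"rx": 0,"ry": 0,"rz": 0,"gripper": 1}
  ]
}}

```text
time_s: 9.88
ee_pos: [536.2, 127.9, 123.5]
ee_rot: [180.0, 0.0, 82.6]
force: [-1.4, -2.4, 4.2]
gripper_width: 0.6
gripper_force: 1.8
```

```bash
python3 - <<'E'
from fit import *
import pickle
p=[522.9,26.8,-.1297]
s=env.state();print(s['ee_pos'],s['force'])
L=[]
for n in('side','scene','wrist'):
    J,K,Rc,t=grab(n)
    u=proj(K,Rc,t,[[536,130,110]])[0].astype(int);print(n,u)
    if n=='wrist': L.append(cv2.resize(J,(400,300)));continue
    u=np.clip(u,[60,45],[512-60,384-45])
    L.append(cv2.resize(J[u[1]-45:u[1]+45,u[0]-60:u[0]+60],(400,300),interpolation=2))
o=np.zeros((600,800,3),np.uint8);o[:300,:400]=L[0];o[:300,400:]=L[1];o[300:,:400]=L[2]
cv2.imwrite('pics/z6.png',o[:,:,::-1])
E
```

```text
[536.22911388 127.88204191 123.54894342] [-1.37060335 -2.40125345  4.22691045]
side [242 165]
scene [310 182]
wrist [251 213]
```

Contact is confirmed at about 5 N, and I infer the lever at about 0.5 rad. I'll follow the arc about the pin.

>>> {"op": "send_rows", "data": {
  "motion": [
    {"tx": 0.01,"ty": 0,"tz": 0.005,"rx": 0,"ry": 0,"rz": 0,"gripper": 1},
    {"tx": 0.009,"ty": 0,"tz": 0.006,"rx": 0,"ry": 0,"rz": 0,"gripper": 1},
    {"tx": 0.009,"ty": 0,"tz": 0.007,"rx": 0,"ry": 0,"rz": 0,"gripper": 1},
    {"tx": 0.008,"ty": 0,"tz": 0.007,"rx": 0,"ry": 0,"rz": 0,"gripper": 1},
    {"tx": 0.007,"ty": 0,"tz": 0.008,"rx": 0,"ry": 0,"rz": 0,"gripper": 1},
    {"tx": 0.006,"ty": 0,"tz": 0.009,"rx": 0,"ry": 0,"rz": 0,"gripper": 1}
  ]
}}

```text
time_s: 10.78
ee_pos: [541.8, 159.4, 107.7]
ee_rot: [179.6, -0.9, 82.4]
force: [-4.6, 18.1, 25.7]
gripper_width: 0.2
gripper_force: 12.7
```

>>> {"op": "send_rows", "data": {
  "motion": [
    {"tx": 0.006,"ty": 0,"tz": 0.009,"rx": 0,"ry": 0,"rz": 0,"gripper": 1},
    {"tx": 0.005,"ty": 0,"tz": 0.01,"rx": 0,"ry": 0,"rz": 0,"gripper": 1},
    {"tx": 0.004,"ty": 0,"tz": 0.01,"rx": 0,"ry": 0,"rz": 0,"gripper": 1}
  ]
}}

```text
time_s: 11.15
ee_pos: [542.6, 162.7, 90.1]
ee_rot: [179.6, -0.4, 82.5]
force: [1.1, 4.4, 6.2]
gripper_width: -0.0
gripper_force: 3.1
```

>>> {"op": "send_rows", "data": {
  "motion": [
    {"tx": 0.004,"ty": 0,"tz": 0.006,"rx": 0,"ry": 0,"rz": 0,"gripper": 1},
    {"tx": 0,"ty": 0,"tz": 0,"rx": 0,"ry": 0,"rz": 0,"gripper": 1}
  ]
}}

```text
time_s: 11.4
ee_pos: [541.8, 163.3, 85.9]
ee_rot: [179.8, -0.2, 82.5]
force: [1.6, 3.0, 4.8]
gripper_width: 0.5
gripper_force: 2.5
```

>>> {"op": "send_rows", "data": {
  "motion": [
    {"tx": 0.004,"ty": 0,"tz": 0.006,"rx": 0,"ry": 0,"rz": 0,"gripper": 1},
    {"tx": 0,"ty": 0,"tz": 0,"rx": 0,"ry": 0,"rz": 0,"gripper": 1}
  ]
}}

```text
time_s: 11.65
ee_pos: [541.4, 164.3, 82.4]
ee_rot: [179.9, -0.1, 82.5]
force: [1.2, 1.7, 4.8]
gripper_width: 0.5
gripper_force: 2.3
```

```bash
python3 - <<'E'
from fit import *
L=[]
s=env.state();print(s['ee_pos'],s['force'])
for n in('side','scene','wrist'):
    J,K,Rc,t=grab(n)
    u=proj(K,Rc,t,[[536,110,80]])[0].astype(int);print(n,u)
    if n=='wrist': L.append(cv2.resize(J,(400,300)));continue
    u=np.clip(u,[60,45],[512-60,384-45])
    L.append(cv2.resize(J[u[1]-45:u[1]+45,u[0]-60:u[0]+60],(400,300),interpolation=2))
o=np.zeros((600,800,3),np.uint8);o[:300,:400]=L[0];o[:300,400:]=L[1];o[300:,:400]=L[2]
cv2.imwrite('pics/z7.png',o[:,:,::-1])
E
```

```text
[541.36416378 164.31885421  82.39150252] [1.22324029 1.66104073 4.84174987]
side [246 175]
scene [307 193]
wrist [254 284]
```

>>> {"op": "send_rows", "data": {
  "motion": [
    {"tx": 0.004,"ty": 0,"tz": 0.005,"rx": 0,"ry": 0,"rz": 0,"gripper": 1},
    {"tx": 0,"ty": 0,"tz": 0,"rx": 0,"ry": 0,"rz": 0,"gripper": 1}
  ]
}}

```text
time_s: 12.05
ee_pos: [540.7, 165.4, 79.1]
ee_rot: [-180.0, 0.0, 82.6]
force: [2.0, 1.1, 3.3]
gripper_width: 0.6
gripper_force: 1.8
```

>>> {"op": "send_rows", "data": {
  "motion": [
    {"tx": 0.002,"ty": 0,"tz": 0.004,"rx": 0,"ry": 0,"rz": 0,"gripper": 1},
    {"tx": 0,"ty": 0,"tz": 0,"rx": 0,"ry": 0,"rz": 0,"gripper": 1}
  ]
}}

```text
time_s: 12.3
ee_pos: [540.6, 166.3, 76.9]
ee_rot: [-180.0, 0.0, 82.6]
force: [2.4, 0.9, 1.6]
gripper_width: 0.8
gripper_force: 1.3
```

>>> {"op": "send_rows", "data": {
  "motion": [
    {"tx": 0,"ty": 0,"tz": -0.02,"rx": 0,"ry": 0,"rz": 0,"gripper": 1},
    {"tx": 0,"ty": 0,"tz": -0.05,"rx": 0,"ry": 0,"rz": 0,"gripper": 1},
    {"tx": -0.05,"ty": 0,"tz": -0.07,"rx": 0,"ry": 0,"rz": 0,"gripper": 1},
    {"tx": -0.1,"ty": 0,"tz": -0.07,"rx": 0,"ry": 0,"rz": 0,"gripper": 1},
    {"tx": -0.1,"ty": 0,"tz": 0,"rx": 0,"ry": 0,"rz": 0,"gripper": 1},
    {"tx": 0,"ty": 0,"tz": 0,"rx": 0,"ry": 0,"rz": 0,"gripper": 1},
    {"tx": 0,"ty": 0,"tz": 0,"rx": 0,"ry": 0,"rz": 0,"gripper": 1}
  ]
}}

```text
time_s: 13.18
ee_pos: [523.8, 42.9, 182.0]
ee_rot: [-179.9, -0.0, 82.5]
force: [0.1, -1.0, -1.5]
gripper_width: 0.5
gripper_force: 0.0
```

```bash
python3 - <<'E'
from fit import *
import pickle
L=[];D={}
p=[522.9,26.8,-.1297]
s=env.state();print(s['ee_pos'],s['force'])
th=1.45
q=W(p,[[0,85,72],[0,85+78*np.sin(th),72+78*np.cos(th)],[0,-20,53]])
for n in('side','scene','wrist'):
    D[n]=J,K,Rc,t=grab(n)
    P=proj(K,Rc,t,q);u=P[0].astype(int);print(n,P.round(1))
    if n=='wrist':
        x0,y0=max(0,min(u[0]-130,252)),max(0,min(u[1]-97,190));print(x0,y0); L.append(cv2.resize(J[y0:y0+195,x0:x0+260],(400,300)));continue
    u=np.clip(u,[45,34],[512-45,384-34]);print('c',u)
    L.append(cv2.resize(J[u[1]-34:u[1]+34,u[0]-45:u[0]+45],(400,300),interpolation=2))
pickle.dump(D,open('d8.pkl','wb'))
o=np.zeros((600,800,3),np.uint8);o[:300,:400]=L[0];o[:300,400:]=L[1];o[300:,:400]=L[2]
cv2.imwrite('pics/z8.png',o[:,:,::-1])
E
```

```text
[523.84650339  42.90807929 181.99614978] [ 0.08128854 -1.0025913  -1.52961241]
side [[246.2 177.8]
 [234.2 164. ]
 [263.8 199.5]]
c [246 177]
scene [[306.4 195.6]
 [321.5 179.3]
 [284.4 220.8]]
c [306 195]
wrist [[253.3 122.3]
 [253.5  38. ]
 [253.1 211. ]]
123 25
```

View pics/z8.png

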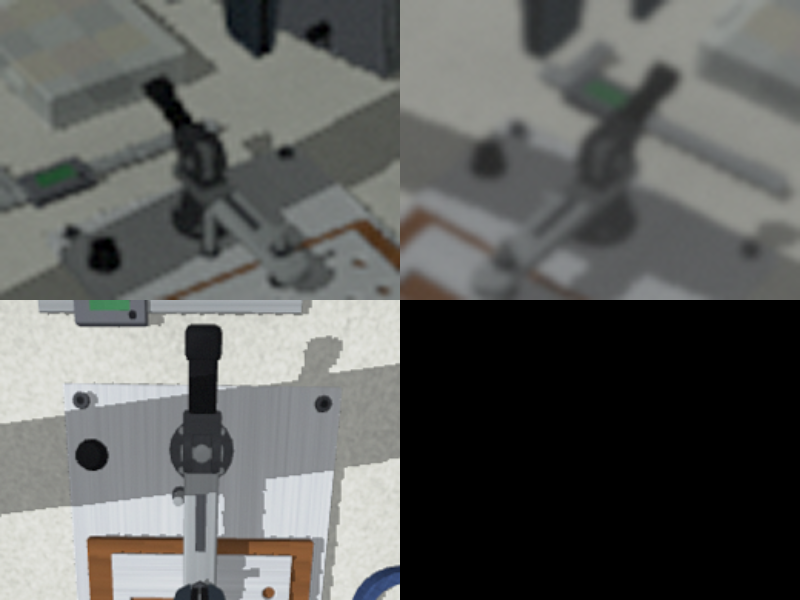

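The strap lies straight over the panel against its stop and the lever is folded back, with its tip at about (155,82) in the side crop, (665,72) in the scene crop and (204,325) in the wrist crop. I'll estimate the lever angle from these.

```bash
python3 - <<'E'
from fit import *
import pickle
D=pickle.load(open('d8.pkl','rb')); p=[522.9,26.8,-.1297]
for th in (.9,1.0,1.1,1.2,1.3,1.4,1.45):
    c,s_=np.cos(th),np.sin(th)
    pts=W(p,[[0,85+78*s_+e*5.5*-c,72+78*c+e*5.5*s_] for e in(-1,0,1)]+[[0,85,72]])
    print(th,*[(proj(*D[n][1:],pts)[:3]).round(1).tolist() for n in D])
# black mask extents
for n in D:
    J=D[n][0].astype(int); P=proj(*D[n][1:],W(p,[[0,140,90]]))[0].astype(int)
    x,y=P; m=J.max(2)[y-30:y+30,x-22:x+23]<45
    k,l,st,_=cv2.connectedComponentsWithStats(m.astype(np.uint8)); i=l[30-8:30+8,14:30]; i=np.bincount(i[i>0]).argmax()
    st=st[i]; ys,xs=np.where(l==i); print(n,'x',x-22+st[0],x-22+st[0]+st[2],'y',y-30+st[1],y-30+st[1]+st[3],'top row x',xs[ys==ys.min()].mean()+x-22)
E
```

```text
0.9 [[235.7, 157.2], [236.2, 156.6], [236.7, 156.0]] [[320.0, 172.4], [319.4, 171.8], [318.9, 171.3]] [[253.6, 44.6], [253.6, 47.9], [253.6, 51.4]]
1.0 [[235.2, 158.3], [235.6, 157.6], [236.0, 156.8]] [[320.6, 173.4], [320.1, 172.7], [319.7, 172.0]] [[253.6, 41.1], [253.6, 43.7], [253.6, 46.3]]
1.1 [[234.8, 159.6], [235.1, 158.7], [235.4, 157.8]] [[321.0, 174.7], [320.7, 173.8], [320.3, 173.0]] [[253.6, 38.8], [253.6, 40.6], [253.6, 42.4]]
1.2 [[234.4, 161.0], [234.7, 160.0], [234.9, 159.0]] [[321.3, 176.2], [321.1, 175.2], [320.8, 174.2]] [[253.6, 37.5], [253.6, 38.5], [253.6, 39.6]]
1.3 [[234.2, 162.6], [234.4, 161.5], [234.5, 160.4]] [[321.5, 177.8], [321.3, 176.7], [321.2, 175.5]] [[253.5, 37.3], [253.6, 37.6], [253.6, 37.9]]
1.4 [[234.1, 164.3], [234.2, 163.1], [234.3, 161.9]] [[321.5, 179.6], [321.5, 178.4], [321.4, 177.1]] [[253.5, 38.0], [253.5, 37.7], [253.5, 37.3]]
1.45 [[234.1, 165.2], [234.2, 164.0], [234.2, 162.8]] [[321.4, 180.5], [321.5, 179.3], [321.5, 178.0]] [[253.5, 38.7], [253.5, 38.0], [253.5, 37.3]]
side x 233 252 y 160 186 top row x 237.0
scene x 314 315 y 186 187 top row x 314.0
wrist x 244 267 y 42 92 top row x 254.5
```

The estimates give roughly 1.2–1.3 rad, so the lever isn't quite down. I'll press straight down on it near the tip and feel for the contact height.

```bash
python3 - <<'E'
from plan import *
from fit import W
p=[522.9,26.8,-.1297]
a=W(p,[[0,146,0]])[0];print(a)
rows([(a[0],a[1],182,82.6,4),(a[0],a[1],112,82.6,3)])
# IoU-fit of lever from side+wrist dark masks
import pickle
D=pickle.load(open('d8.pkl','rb'))
for n in('side','wrist'):
    J=D[n][0]; m=(J.max(2)<45).astype(np.uint8); best=[]
    for dz in(0,-3,-5):
     for th in np.arange(.8,1.5,.05):
      u=np.array([np.sin(th),np.cos(th)]);v=np.array([-u[1],u[0]]);q=[]
      for r,w,h in((30,9,4.5),(78,11,5.5)):
        for sx in(-1,1):
          for e in(-1,1): c=r*u+e*h*v; q.append([sx*w,85+c[0],72+dz+c[1]])
      P=proj(*D[n][1:],W(p,q)); hull=cv2.convexHull((P*8).astype('i4'))
      M=np.zeros((384*8,512*8),np.uint8);cv2.fillConvexPoly(M,hull,1);M=cv2.resize(M.astype('f4'),(512,384),interpolation=cv2.INTER_AREA)
      bx=slice(140,178) if n=='side' else slice(20,100); by=slice(222,248) if n=='side' else slice(235,275)
      best.append((float(np.minimum(M,m)[bx,by].sum()/np.maximum(M,m)[bx,by].sum()),dz,round(th,2)))
    print(n,sorted(best)[-5:])
E
```

```text
[541.78315356 171.57370794   0.        ]
[0.0645, 0.0004, -0.0001, -0.0007, -0.0, 0.0003]
[0.0645, 0.0004, -0.0001, -0.0007, -0.0, 0.0003]
[0.0645, 0.0004, -0.0001, -0.0007, -0.0, 0.0003]
[0.0645, 0.0004, -0.0001, -0.0007, -0.0, 0.0003]
[0.0, -0.0, 0.0467, 0.0, 0.0, 0.0]
[0.0, -0.0, 0.0467, 0.0, 0.0, 0.0]
[0.0, -0.0, 0.0467, 0.0, 0.0, 0.0]
side [(0.4495856463909149, -3, np.float64(1.3)), (0.45185184478759766, -5, np.float64(1.15)), (0.45632514357566833, -3, np.float64(1.25)), (0.4639556407928467, -5, np.float64(1.25)), (0.4662478566169739, -5, np.float64(1.2))]
wrist [(0.8052879571914673, 0, np.float64(0.95)), (0.808140754699707, 0, np.float64(1.0)), (0.8132989406585693, -5, np.float64(1.05)), (0.8291271328926086, -3, np.float64(1.0)), (0.830008327960968, -5, np.float64(1.0))]
```

>>> {"op": "send_rows", "data": {
  "motion": [
    {"tx": 0.0645,"ty": 0,"tz": 0,"rx": 0,"ry": 0,"rz": 0,"gripper": 1},
    {"tx": 0.0645,"ty": 0,"tz": 0,"rx": 0,"ry": 0,"rz": 0,"gripper": 1},
    {"tx": 0.0645,"ty": 0,"tz": 0,"rx": 0,"ry": 0,"rz": 0,"gripper": 1},
    {"tx": 0.0645,"ty": 0,"tz": 0,"rx": 0,"ry": 0,"rz": 0,"gripper": 1},
    {"tx": 0,"ty": 0,"tz": 0.04,"rx": 0,"ry": 0,"rz": 0,"gripper": 1},
    {"tx": 0,"ty": 0,"tz": 0.04,"rx": 0,"ry": 0,"rz": 0,"gripper": 1},
    {"tx": 0,"ty": 0,"tz": 0.04,"rx": 0,"ry": 0,"rz": 0,"gripper": 1},
    {"tx": 0,"ty": 0,"tz": 0,"rx": 0,"ry": 0,"rz": 0,"gripper": 1}
  ]
}}

```text
time_s: 14.32
ee_pos: [539.9, 171.3, 120.6]
ee_rot: [-179.8, 0.1, 82.6]
force: [-0.0, 0.4, -0.3]
gripper_width: -0.1
gripper_force: 0.0
```

>>> {"op": "send_rows", "data": {
  "motion": [
    {"tx": 0,"ty": 0,"tz": 0.01,"rx": 0,"ry": 0,"rz": 0,"gripper": 1},
    {"tx": 0,"ty": 0,"tz": 0.01,"rx": 0,"ry": 0,"rz": 0,"gripper": 1}
  ]
}}

```text
time_s: 14.58
ee_pos: [541.9, 171.0, 112.9]
ee_rot: [179.9, -0.0, 82.6]
force: [0.1, -0.3, -1.1]
gripper_width: 0.2
gripper_force: 0.0
```

>>> {"op": "send_rows", "data": {
  "motion": [
    {"tx": 0,"ty": 0,"tz": 0.008,"rx": 0,"ry": 0,"rz": 0,"gripper": 1},
    {"tx": 0,"ty": 0,"tz": 0.004,"rx": 0,"ry": 0,"rz": 0,"gripper": 1}
  ]
}}

```text
time_s: 14.82
ee_pos: [541.4, 170.6, 106.3]
ee_rot: [-180.0, -0.0, 82.5]
force: [0.5, -0.4, 0.6]
gripper_width: 0.6
gripper_force: 0.0
```

>>> {"op": "send_rows", "data": {
  "motion": [
    {"tx": 0,"ty": 0,"tz": 0.008,"rx": 0,"ry": 0,"rz": 0,"gripper": 1},
    {"tx": 0,"ty": 0,"tz": 0.002,"rx": 0,"ry": 0,"rz": 0,"gripper": 1}
  ]
}}

```text
time_s: 15.08
ee_pos: [541.2, 170.5, 101.1]
ee_rot: [-180.0, 0.0, 82.5]
force: [0.1, 0.6, 0.7]
gripper_width: 0.1
gripper_force: 0.0
```

>>> {"op": "send_rows", "data": {
  "motion": [
    {"tx": 0,"ty": 0,"tz": 0.008,"rx": 0,"ry": 0,"rz": 0,"gripper": 1},
    {"tx": 0,"ty": 0,"tz": 0.002,"rx": 0,"ry": 0,"rz": 0,"gripper": 1}
  ]
}}

```text
time_s: 15.32
ee_pos: [541.2, 170.6, 96.0]
ee_rot: [-180.0, 0.0, 82.5]
force: [-0.4, -0.4, -0.8]
gripper_width: 0.1
gripper_force: 0.0
```

>>> {"op": "send_rows", "data": {
  "motion": [
    {"tx": 0,"ty": 0,"tz": 0.008,"rx": 0,"ry": 0,"rz": 0,"gripper": 1},
    {"tx": 0,"ty": 0,"tz": 0.002,"rx": 0,"ry": 0,"rz": 0,"gripper": 1}
  ]
}}

```text
time_s: 15.58
ee_pos: [541.2, 170.6, 91.0]
ee_rot: [-180.0, 0.0, 82.6]
force: [-0.3, -0.9, -0.4]
gripper_width: 0.3
gripper_force: 0.0
```

>>> {"op": "send_rows", "data": {
  "motion": [
    {"tx": 0,"ty": 0,"tz": 0.008,"rx": 0,"ry": 0,"rz": 0,"gripper": 1},
    {"tx": 0,"ty": 0,"tz": 0.002,"rx": 0,"ry": 0,"rz": 0,"gripper": 1}
  ]
}}

```text
time_s: 15.82
ee_pos: [541.2, 170.6, 86.0]
ee_rot: [-180.0, 0.0, 82.6]
force: [0.5, -0.1, -0.1]
gripper_width: 0.4
gripper_force: 0.0
```

>>> {"op": "send_rows", "data": {
  "motion": [
    {"tx": 0,"ty": 0,"tz": 0.005,"rx": 0,"ry": 0,"rz": 0,"gripper": 1},
    {"tx": 0,"ty": 0,"tz": 0,"rx": 0,"ry": 0,"rz": 0,"gripper": 1}
  ]
}}

```text
time_s: 16.08
ee_pos: [541.3, 170.6, 83.6]
ee_rot: [-180.0, 0.0, 82.6]
force: [-0.3, 0.8, 0.3]
gripper_width: 0.5
gripper_force: 0.0
```

>>> {"op": "send_rows", "data": {
  "motion": [
    {"tx": 0,"ty": 0,"tz": 0.005,"rx": 0,"ry": 0,"rz": 0,"gripper": 1},
    {"tx": 0,"ty": 0,"tz": 0,"rx": 0,"ry": 0,"rz": 0,"gripper": 1}
  ]
}}

```text
time_s: 16.32
ee_pos: [541.3, 170.6, 81.1]
ee_rot: [-180.0, 0.0, 82.6]
force: [-0.2, 0.1, -0.5]
gripper_width: 0.6
gripper_force: 0.0
```

>>> {"op": "send_rows", "data": {
  "motion": [
    {"tx": 0,"ty": 0,"tz": 0.005,"rx": 0,"ry": 0,"rz": 0,"gripper": 1},
    {"tx": 0,"ty": 0,"tz": 0,"rx": 0,"ry": 0,"rz": 0,"gripper": 1}
  ]
}}

```text
time_s: 16.58
ee_pos: [541.2, 170.6, 78.6]
ee_rot: [-180.0, 0.0, 82.6]
force: [-0.9, 0.9, 0.9]
gripper_width: 0.2
gripper_force: 0.0
```

>>> {"op": "send_rows", "data": {
  "motion": [
    {"tx": 0,"ty": 0,"tz": 0.004,"rx": 0,"ry": 0,"rz": 0,"gripper": 1},
    {"tx": 0,"ty": 0,"tz": 0,"rx": 0,"ry": 0,"rz": 0,"gripper": 1}
  ]
}}

```text
time_s: 16.82
ee_pos: [541.6, 170.7, 77.0]
ee_rot: [180.0, -0.0, 82.5]
force: [0.6, -0.2, 0.8]
gripper_width: 0.7
gripper_force: 0.4
```

>>> {"op": "send_rows", "data": {
  "motion": [
    {"tx": 0,"ty": 0,"tz": 0.003,"rx": 0,"ry": 0,"rz": 0,"gripper": 1},
    {"tx": 0,"ty": 0,"tz": 0,"rx": 0,"ry": 0,"rz": 0,"gripper": 1}
  ]
}}

```text
time_s: 17.08
ee_pos: [541.7, 171.1, 75.7]
ee_rot: [180.0, -0.1, 82.5]
force: [0.9, 1.0, 3.0]
gripper_width: 0.6
gripper_force: 1.4
```

Contact comes again at z≈77, exactly where I left the lever last time, so it stayed put and can go further. I'll keep pressing until it stalls.

>>> {"op": "send_rows", "data": {
  "motion": [
    {"tx": 0,"ty": 0,"tz": 0.005,"rx": 0,"ry": 0,"rz": 0,"gripper": 1},
    {"tx": 0,"ty": 0,"tz": 0,"rx": 0,"ry": 0,"rz": 0,"gripper": 1}
  ]
}}

```text
time_s: 17.32
ee_pos: [541.8, 171.1, 73.0]
ee_rot: [179.9, -0.1, 82.6]
force: [0.5, 2.0, 3.2]
gripper_width: 0.7
gripper_force: 1.6
```

>>> {"op": "send_rows", "data": {
  "motion": [
    {"tx": 0,"ty": 0,"tz": 0.005,"rx": 0,"ry": 0,"rz": 0,"gripper": 1},
    {"tx": 0,"ty": 0,"tz": 0,"rx": 0,"ry": 0,"rz": 0,"gripper": 1}
  ]
}}

```text
time_s: 17.58
ee_pos: [541.6, 170.6, 70.2]
ee_rot: [180.0, -0.0, 82.6]
force: [-0.2, 2.7, 2.0]
gripper_width: 0.2
gripper_force: 1.4
```

>>> {"op": "send_rows", "data": {
  "motion": [
    {"tx": 0,"ty": 0,"tz": 0.005,"rx": 0,"ry": 0,"rz": 0,"gripper": 1},
    {"tx": 0,"ty": 0,"tz": 0,"rx": 0,"ry": 0,"rz": 0,"gripper": 1}
  ]
}}

```text
time_s: 17.82
ee_pos: [541.4, 170.4, 67.6]
ee_rot: [-180.0, 0.0, 82.6]
force: [0.5, 1.3, 1.8]
gripper_width: 0.3
gripper_force: 1.2
```

Odd: the fingertip is now below the pin height with only light force. I'll stop and triangulate the lever tip from the three views of the last picture.

```bash
python3 - <<'E'
from fit import *
import pickle
D=pickle.load(open('d8.pkl','rb')); p=[522.9,26.8,-.1297]
def tri(ob):
    f=lambda X:np.concatenate([(proj(*D[n][1:],X)[0]-u) for n,u in ob.items()])
    r=least_squares(f,[540,150,80]); X=r.x; w=X[:2]-p[:2]; c,s=np.cos(p[2]),np.sin(p[2])
    print('fixture',[round(float(v),1) for v in(c*w[0]+s*w[1],-s*w[0]+c*w[1],X[2])],r.fun.round(1))
cs=lambda n,u:(u[0]*.225+{'side':201,'scene':261}[n],u[1]*68/300+{'side':143,'scene':161}[n])
cw=lambda u:(123+u[0]*.65,25+(u[1]-300)*.65)
print('tip');tri({'side':cs('side',(155,85)),'scene':cs('scene',(265,72)),'wrist':cw((204,330))})
tri({'side':cs('side',(155,85)),'wrist':cw((204,330))})
tri({'side':cs('side',(155,85)),'scene':cs('scene',(265,72))})
print('knob top centre');tri({'side':cs('side',(103,250)),'scene':cs('scene',(90,155)),'wrist':cw((92,454))})
print('bolt'); tri({'side':cs('side',(286,152)),'scene':cs('scene',(350,250)),'wrist':cw((323,404))})
# current views
E=['side','scene','wrist'];s=env.state();F={n:grab(n) for n in E};pickle.dump(F,open('d9.pkl','wb'))
for n in E:
    J,K,Rc,t=F[n]; P=proj(K,Rc,t,[s['ee_pos'],s['ee_pos']+[0,0,30]]);print(n,'tcp',P.round(1).tolist())
E
```

```text
tip
fixture [1.8, 154.2, 94.0] [-0.1 -0.4  0.1  0.3 -0.1  0. ]
fixture [1.9, 154.6, 92.4] [-0.2 -0.   0.   0. ]
fixture [1.4, 153.6, 94.4] [-0.2 -0.3 -0.1  0.3]
knob top centre
fixture [-86.1, 80.3, 22.7] [ 0.4 -0.3 -0.3  0.4 -0.1 -0.1]
bolt
fixture [96.7, 118.4, 14.7] [-0.1 -0.2 -0.4  0.3  0.1 -0.1]
side tcp [[236.9, 169.9], [236.6, 162.6]]
scene tcp [[317.7, 185.8], [318.5, 178.1]]
wrist tcp [[252.5, 221.7], [252.5, 239.1]]
```

The triangulated tip was at about 94 mm, roughly 1.2 rad, and contact came at a reported 77. So the closed fingertips end about 15 mm above the reported TCP, which also explains the strap's lag. Pressing on is safe, with about 5 mm still to go.

>>> {"op": "send_rows", "data": {
  "motion": [
    {"tx": 0,"ty": 0,"tz": 0.005,"rx": 0,"ry": 0,"rz": 0,"gripper": 1},
    {"tx": 0,"ty": 0,"tz": 0,"rx": 0,"ry": 0,"rz": 0,"gripper": 1}
  ]
}}

```text
time_s: 18.23
ee_pos: [541.3, 170.6, 65.1]
ee_rot: [-180.0, 0.0, 82.6]
force: [1.1, 1.6, 3.2]
gripper_width: 0.4
gripper_force: 1.1
```

>>> {"op": "send_rows", "data": {
  "motion": [
    {"tx": 0,"ty": 0,"tz": 0.005,"rx": 0,"ry": 0,"rz": 0,"gripper": 1},
    {"tx": 0,"ty": 0,"tz": 0,"rx": 0,"ry": 0,"rz": 0,"gripper": 1}
  ]
}}

```text
time_s: 18.48
ee_pos: [541.2, 170.6, 62.6]
ee_rot: [-180.0, 0.0, 82.6]
force: [0.4, 0.7, 2.0]
gripper_width: 0.7
gripper_force: 1.1
```

>>> {"op": "send_rows", "data": {
  "motion": [
    {"tx": 0,"ty": 0,"tz": 0.004,"rx": 0,"ry": 0,"rz": 0,"gripper": 1},
    {"tx": 0,"ty": 0,"tz": 0,"rx": 0,"ry": 0,"rz": 0,"gripper": 1}
  ]
}}

```text
time_s: 18.73
ee_pos: [541.4, 170.8, 61.3]
ee_rot: [180.0, -0.0, 82.5]
force: [0.1, 2.3, 6.3]
gripper_width: 0.3
gripper_force: 3.0
```

Force is rising where the end stop should be, so I'll press to a firm stall.

>>> {"op": "send_rows", "data": {
  "motion": [
    {"tx": 0,"ty": 0,"tz": 0.005,"rx": 0,"ry": 0,"rz": 0,"gripper": 1},
    {"tx": 0,"ty": 0,"tz": 0,"rx": 0,"ry": 0,"rz": 0,"gripper": 1}
  ]
}}

```text
time_s: 18.98
ee_pos: [541.7, 171.0, 60.6]
ee_rot: [179.9, -0.1, 82.5]
force: [-2.9, 1.3, 15.7]
gripper_width: 0.4
gripper_force: 8.0
```

>>> {"op": "send_rows", "data": {
  "motion": [
    {"tx": 0,"ty": 0,"tz": 0.004,"rx": 0,"ry": 0,"rz": 0,"gripper": 1},
    {"tx": 0,"ty": 0,"tz": 0,"rx": 0,"ry": 0,"rz": 0,"gripper": 1}
  ]
}}

```text
time_s: 19.23
ee_pos: [541.9, 171.1, 60.1]
ee_rot: [179.9, -0.1, 82.5]
force: [-6.2, 0.2, 25.4]
gripper_width: 0.6
gripper_force: 12.1
```

It stalls at 25 N, so the lever is at its end stop. I'll retreat to the earlier viewpoint and check numerically.

>>> {"op": "send_rows", "data": {
  "motion": [
    {"tx": 0,"ty": 0,"tz": -0.02,"rx": 0,"ry": 0,"rz": 0,"gripper": 1},
    {"tx": 0,"ty": 0,"tz": -0.08,"rx": 0,"ry": 0,"rz": 0,"gripper": 1},
    {"tx": -0.05,"ty": 0,"tz": -0.08,"rx": 0,"ry": 0,"rz": 0,"gripper": 1},
    {"tx": -0.1,"ty": 0,"tz": -0.08,"rx": 0,"ry": 0,"rz": 0,"gripper": 1},
    {"tx": -0.108,"ty": 0,"tz": 0,"rx": 0,"ry": 0,"rz": 0,"gripper": 1},
    {"tx": 0,"ty": 0,"tz": 0,"rx": 0,"ry": 0,"rz": 0,"gripper": 1},
    {"tx": 0,"ty": 0,"tz": 0,"rx": 0,"ry": 0,"rz": 0,"gripper": 1}
  ]
}}

```text
time_s: 20.1
ee_pos: [524.2, 43.9, 184.5]
ee_rot: [-179.9, 0.0, 82.5]
force: [0.7, -0.1, -0.1]
gripper_width: 0.3
gripper_force: 0.0
```

```bash
python3 - <<'E'
from fit import *
import pickle
D=pickle.load(open('d8.pkl','rb')); p=[522.9,26.8,-.1297]; s=env.state();print(s['ee_pos'],s['force'],s['time_s'])
N={n:grab(n) for n in D}; pickle.dump(N,open('d10.pkl','wb'))
# template track lever tip in fixed cams
for n,u in dict(side=(235.9,162),scene=(320.6,177.3)).items():
    a=cv2.cvtColor(D[n][0],cv2.COLOR_RGB2GRAY);b=cv2.cvtColor(N[n][0],cv2.COLOR_RGB2GRAY)
    x,y=int(u[0]),int(u[1]);T=cv2.resize(a[y-5:y+6,x-6:x+7],None,fx=4,fy=4,interpolation=2);S=cv2.resize(b[y-14:y+18,x-16:x+17],None,fx=4,fy=4,interpolation=2)
    m=cv2.minMaxLoc(cv2.matchTemplate(S,T,cv2.TM_CCOEFF_NORMED)); print(n,'tip shift px',(m[3][0]/4-10,m[3][1]/4-9),m[1])
    print(' pred shift 1.22->1.45', np.diff(proj(*D[n][1:],W(p,[[0,85+78*np.sin(q),72-dz+78*np.cos(q)] for q,dz in((1.22,4),(1.45,5))])),axis=0).round(1))
# strap centring and panel: edge profile across strap in wrist view at z=53
G=cv2.cvtColor(N['wrist'][0],cv2.COLOR_RGB2GRAY)
for fy in (60,45,30):
    P=proj(*N['wrist'][1:],W(p,[[-25,fy,53],[25,fy,53]])); pts=P[0]+np.linspace(0,1,51)[:,None]*(P[1]-P[0])
    print(fy,cv2.remap(G,pts[:,0].astype('f4')[None],pts[:,1].astype('f4')[None],1)[0].tolist())
E
```

```text
[524.16740368  43.86227013 184.5404909 ] [ 0.66394931 -0.06674711 -0.0912805 ] 20.1
side tip shift px (-0.25, 2.75) 0.9171544313430786
 pred shift 1.22->1.45 [[-0.4  3.9]]
scene tip shift px (0.0, 3.0) 0.9804418683052063
 pred shift 1.22->1.45 [[0.3 4. ]]
60 [139, 136, 137, 139, 139, 140, 140, 137, 134, 133, 135, 135, 122, 107, 105, 110, 112, 111, 111, 111, 112, 112, 112, 112, 110, 109, 110, 111, 110, 109, 109, 109, 110, 109, 112, 112, 105, 104, 115, 131, 138, 136, 136, 138, 138, 138, 139, 140, 141, 142, 142]
45 [216, 214, 214, 217, 212, 186, 171, 164, 163, 165, 170, 186, 188, 185, 181, 176, 171, 168, 170, 174, 163, 114, 82, 76, 80, 80, 76, 73, 89, 126, 157, 164, 164, 164, 168, 163, 133, 123, 160, 218, 204, 156, 150, 142, 138, 139, 140, 142, 143, 144, 141]
30 [214, 213, 215, 217, 218, 219, 216, 214, 213, 214, 215, 210, 197, 184, 179, 174, 170, 168, 170, 173, 162, 114, 83, 76, 78, 80, 75, 72, 93, 135, 166, 162, 162, 166, 166, 154, 134, 133, 178, 217, 219, 205, 164, 135, 138, 140, 140, 141, 142, 143, 142]
```

The tip dropped to about 80 mm, as expected for fully down, and the strap is still centred on its stop with the robot clear.

```bash
python3 -c "
from workcell import env
print(env.job_done())"
```

```text
the job is handed in; nothing more can be done
None
```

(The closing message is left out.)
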